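# Check a photometer with reference plates

## Task

Check the photometer: while its slots are still empty, press the plunger head right down to its stop, hold it there a moment and let it come up (the zero). Then draw all the reference plates from the stack leaning against the stand's wall without letting any topple, push each fully down into a slot of its own on the photometer, and press the plunger to its stop again, with a moment's hold (the reading). Finally take the plates out, stand them all upright in the divided storage box, and leave the plunger up and the flask and the bottle standing.

Things in the scene. Friction and masses are not known exactly. Their poses are not given: they have to be found in the camera images.
- photometer: White bench photometer fixed to the bench, 240 x 330 x 120 mm (x, y, z). Origin: centre of its underside; x points away from the robot at yaw 0, y left, z up. Its flat top is 120 mm up; on it, on the -y side, three parallel slots with their middles at x = -75, -30 and +15 mm, y = -85 mm and their long side along y, and, on the +y side (x = -30, y = +80 mm), the spring plunger. A low sloped display (to about 150 mm high) stands at its far left corner (+x, +y).
- plunger (a joint): Travel of the spring plunger straight down, in m: 0 when up, 0.016 at its stop. The spring takes about 2.4 N to start and 9 N at the stop, and brings the head back up when let go.
- head_top (a point): Centre of the top face of the plunger's round black head (46 mm across, 14 mm thick), 167 mm above the bench when up. It is pushed straight down, for example with the shut fingers.
- slot_a (a point): Centre of the mouth of a slot in the photometer's top (nearest the robot of the three, 45 mm apart). Slot: 15 mm wide along its x, 128 mm long along its y, 65 mm deep with a flat floor, mouth chamfered by 4 mm. z up.
- slot_b (a point): Centre of the mouth of a slot in the photometer's top (the middle one of the three, 45 mm apart). Slot: 15 mm wide along its x, 128 mm long along its y, 65 mm deep with a flat floor, mouth chamfered by 4 mm. z up.
- slot_c (a point): Centre of the mouth of a slot in the photometer's top (farthest from the robot of the three, 45 mm apart). Slot: 15 mm wide along its x, 128 mm long along its y, 65 mm deep with a flat floor, mouth chamfered by 4 mm. z up.
- plate1_mid (a point): Centre of the main panel of a reference plate: upright flat frame 10 mm thick (its x), 120 mm wide (its y), 100 mm high (its z, up), grey pane, 150 g. This point is 50 mm above its foot. A black tab, 18 mm wide, 45 mm high and 10 mm thick, stands up at the left end of the top edge (+y of the plate, 42 mm from its middle). At the start it leans some 10 to 25 degrees towards the stand's wall in the stack. May be absent.
- plate1_tab (a point): Centre of that plate's tab, 122.5 mm above the plate's foot (22.5 mm above the panel's top edge): the place to grip, across the 10 mm thickness. Same axes as the plate.
- plate2_mid (a point): Centre of the main panel of a reference plate: upright flat frame 10 mm thick (its x), 120 mm wide (its y), 100 mm high (its z, up), grey pane, 150 g. This point is 50 mm above its foot. A black tab, 18 mm wide, 45 mm high and 10 mm thick, stands up in the middle of the top edge. At the start it leans some 10 to 25 degrees towards the stand's wall in the stack. May be absent.
- plate2_tab (a point): Centre of that plate's tab, 122.5 mm above the plate's foot (22.5 mm above the panel's top edge): the place to grip, across the 10 mm thickness. Same axes as the plate.
- plate3_mid (a point): Centre of the main panel of a reference plate: upright flat frame 10 mm thick (its x), 120 mm wide (its y), 100 mm high (its z, up), grey pane, 150 g. This point is 50 mm above its foot. A black tab, 18 mm wide, 45 mm high and 10 mm thick, stands up at the right end of the top edge (-y of the plate, 42 mm from its middle). At the start it leans some 10 to 25 degrees towards the stand's wall in the stack. May be absent.
- plate3_tab (a point): Centre of that plate's tab, 122.5 mm above the plate's foot (22.5 mm above the panel's top edge): the place to grip, across the 10 mm thickness. Same axes as the plate.
- stand: Aluminium stand fixed to the bench: floor 6 mm thick, 150 x 160 mm, and on its -x side an upright wall 88 mm high. The plates lean in one stack, face to face, their tops towards the wall (-x of the stand) and their feet out on the floor; the plate with the largest x in the stand's frame is the outermost. Origin: on the underside; the wall's inner face is at x = -45 mm. Tabs of the plates stand side by side along y.
- box: Loose open-topped wooden storage box, 128 x 156 x 70 mm (x, y, z), 0.9 kg, walls and floor 5 mm; two dividers as high as the walls make three equal compartments side by side along x, each about 36 mm wide (x) and 146 mm long (y), middles 41 mm apart. Origin: centre of its underside. A plate stands in a compartment and may lean on its walls.
- flask: Glass flask, 68 mm across, 140 mm tall, standing on the bench. A bystander. Origin: centre of its underside.
- bottle: Amber bottle, 60 mm across, 130 mm tall, standing on the bench. A bystander. Origin: centre of its underside.
Things that resemble listed ones, but are neither listed nor needed, are in the scene too. What is shaped like the part that bears plate1_mid but blue is not meant.

How it is judged (in metres and radians):
On the way, in this order (a step that is already met when the one before it is completed fails the run):
1. with no plate in or over the slots, the plunger is pressed to its stop and held 0.3 s (value of joint plunger above 0.0142 m and horizontal distance between each of plate1_mid, plate2_mid, plate3_mid and slot_b above 0.13 m), for 0.3 s.
2. the plunger is up again and every plate stands fully down in a slot (value of joint plunger below 0.003 m and x of plate1_mid in the frame of photometer between -0.09 and 0.03 m and y of plate1_mid in the frame of photometer between -0.1 and -0.07 m and z of each of plate1_mid, plate2_mid, plate3_mid in the frame of photometer below 0.112 m and angle between each of plate1_mid, plate2_mid, plate3_mid's own z axis and vertical below 0.15 rad and x of plate2_mid in the frame of photometer between -0.09 and 0.03 m and y of plate2_mid in the frame of photometer between -0.1 and -0.07 m and x of plate3_mid in the frame of photometer between -0.09 and 0.03 m and y of plate3_mid in the frame of photometer between -0.1 and -0.07 m), for 0.2 s.
3. with every plate fully down in its slot, the plunger is pressed to its stop again and held 0.3 s (value of joint plunger above 0.0142 m and x of plate1_mid in the frame of photometer between -0.09 and 0.03 m and y of plate1_mid in the frame of photometer between -0.1 and -0.07 m and z of each of plate1_mid, plate2_mid, plate3_mid in the frame of photometer below 0.112 m and angle between each of plate1_mid, plate2_mid, plate3_mid's own z axis and vertical below 0.15 rad and x of plate2_mid in the frame of photometer between -0.09 and 0.03 m and y of plate2_mid in the frame of photometer between -0.1 and -0.07 m and x of plate3_mid in the frame of photometer between -0.09 and 0.03 m and y of plate3_mid in the frame of photometer between -0.1 and -0.07 m), for 0.3 s.
At the end, for the whole second after the job is handed in: Every plate stands in the storage box: foot on or within 13 mm of the floor level, within 35 degrees of upright, at rest; the box is upright, the plunger is up (under 3 mm), the flask and the bottle stand (value of joint plunger below 0.003 m and angle between box's own z axis and vertical below 0.1 rad and linear speed of each of box, plate1, plate2, plate3 below 0.03 m/s and angle between each of flask, bottle's own z axis and vertical below 0.4 rad and x of plate1_mid in the frame of box between -0.07 and 0.07 m and y of plate1_mid in the frame of box between -0.08 and 0.08 m and z of each of plate1_mid, plate2_mid, plate3_mid in the frame of box below 0.068 m and angle between each of plate1_mid, plate2_mid, plate3_mid's own z axis and vertical below 0.6 rad and x of plate2_mid in the frame of box between -0.07 and 0.07 m and y of plate2_mid in the frame of box between -0.08 and 0.08 m and x of plate3_mid in the frame of box between -0.07 and 0.07 m and y of plate3_mid in the frame of box between -0.08 and 0.08 m); the robot touches nothing.
It fails at once if a plate topples (tilts more than 52 degrees) (angle between any of plate1_mid, plate2_mid, plate3_mid's own z axis and vertical above 0.9 rad).
It fails at once if the flask or the bottle is knocked over (angle between any of flask, bottle's own z axis and vertical above 0.8 rad).
Of plate1, plate2, plate3 only 2 to 3 are there at a start; the rules pass over those that are not, and their reading is None.
At some moment in a run one of box may be knocked a few centimetres aside while the robot is not near it.
It also fails if it takes over 210 s, if anything falls off the work surface, if the arm or the gripper's body presses on something with over 40 N, if the wrist force passes 120 N, or if a joint passes its speed limit or range.

## Robot

A 6-joint arm with a two-finger parallel gripper is mounted at the origin on the work surface. World frame = base frame: x ahead of the robot, y to its left, z up, the work surface at z = 0. Lengths are in m, angles in degrees, forces in N, time in s.
With the tool pointing down it reaches from about 0.3 to 0.75 m from the base axis. Payload 8.5 kg.
Tool frame: the origin (TCP) lies at the centre of the arm's flange, where the gripper is bolted on; the fingertips stand 173 mm ahead of it and the grasp point (between the pads) lies env.pinch_z ahead of it (env.pinch_z is the distance from the TCP to the grasp point, in m); z points along the fingers, y is the line along which they close (so a half turn about z gives the same grasp; the last joint's range is limited). The gripper opens to 85 mm and grips with 20 to 120 N. Pads are 22 mm wide; open, the fingers measure 114 mm over their backs; the gripper's body (76 mm by 85 mm) begins 54 mm behind the grasp point. The pads swing forward as they close: fully open they stand 13 mm farther back than shut.
Start: joints at [-81.492, 21.807, 74.336, -0, 83.858, -12.336], TCP at [0.196, -0.514, 0.405] pointing down, gripper open.
Joint ranges: [-178.18, 178.18], [-50.72, 133.34], [12.68, 142.11], [-81.47, 261.47], [9.98, 163.14], [-165.26, 165.26]. Speed limits (degrees/s): [136.94, 136.94, 180, 180, 180, 180].

## Interface

Orientations are given as a 3x3 rotation matrix whose columns are the frame's x, y, z axes.
In Python, from rig import env, get_image, job, spotter gives the robot as it stands. The module is installed in compiled form; this text tells all that it offers.
- The arm moves only by the shell command python3 -m creep 'ROWS' [FORCE]. ROWS is text: rows parted by semicolons, each of 7 numbers parted by spaces: the turn, a rotation vector about the tool's x, y, z in units of 8 degrees (1.0 is 8 degrees), then the shift along the tool's x, y, z in units of 30 mm (1.0 is 30 mm), then the finger opening in mm, from 0 to 85.4. A call has 1 to 12 rows; each row is the pose to reach, as a shift and turn from the pose commanded when the call began, along the tool's axes at that moment; what a row does not reach only later rows make up. A row lasts 1/10 s, in which the tool goes at most 50 mm and 8.59 degrees, less where a joint would pass 70% of its speed; a pose out of reach is approached as far as the arm can. A call with a gripper value outside its range is refused whole. The fingers move at their own pace and stop on an object; FORCE is the grip in N (left out, the last holds). Time passes only in rows, so rows that repeat a pose let the fingers close. It gives the time, the measured TCP pose, the force, the opening and the grip force at its end, in the units of the state.
- env.observe(): the state, without advancing time (a new reading comes with each control period).
- get_image(name): name is "scene" or "side" or "wrist"; returns a dict with "image" (480x640x3 uint8, blue, green, red), "depth" (480x640 float32, m along the optical axis (not along the pixel's ray), 0 where there is no reading), "intrinsics" (3x3 intrinsics, pixels), "view" (4x4, takes a point from world to camera coordinates). Camera axes: x right, y up, looking along -z (the intrinsics and any distortion apply to the point x, -y, -z); pixel columns grow to the right and rows downward; lengths in m; the calibration is good to about 2 mm. A picture is of the moment at which its call begins.
- job.close_job(): hands the job in; it is judged then, once.
Trained networks look in a picture, given as the dict that the camera call returned (one of the last four; its "shot" number tells which), for a name from the list of things; names that differ only in an ending like _2 or _b are one class to them, and where a whole thing is asked for, a point or a joint stands for the part that bears it (a point fixed in the world has none). Each returns a list of dicts, best first, with "p" (0 to 1); they miss things now and then, are a little off and sometimes report something else, mostly with a low value. They report only what shows in the picture. A call takes as long as a camera call. They do not tell look-alikes from the thing itself.
- spotter.boxes_of(label, picture): "xy" ([column, row] in pixels, amid what is visible of it).
The state is a dict: "time_s": time; "q": joint angles; "qvel": joint speeds; "joint_efforts": joint torques, N m; "position": TCP position; "tool_rot": TCP orientation; "ft_force": force on the tool from outside, world axes, zero at the start; "wrist_torque": the same for the moment, N m; "grip_width": finger opening in m; "gripper_force": force on a finger pad.
Only numpy, scipy, OpenCV 4.12 (cv2) and the standard library are available. Lean on these libraries where they do the work, as an engineer would, in place of code of your own. Each camera call takes 0.05 s, during which the arm holds its last target. There are 200 camera calls.

## Working session

There is one attempt and no reset: what is moved stays moved. The work goes in short steps, Python scripts to look and compute and a shell command to move; the robot and the scene stay as the last step left them, time stands still between calls to the robot, and variables do not carry over. Pictures are saved under pics/ and viewed, at most 14 in all, crops included, and the job is handed in when it is done.

```bash
mkdir -p pics
cat > h.py <<'E'
import numpy as np, cv2
from rig import env, get_image, job, spotter
def w(pic,u,v,z=None,win=2):
    K=pic["intrinsics"];V=np.array(pic["view"])
    r=np.array([(u-K[0][2])/K[0][0],-(v-K[1][2])/K[1][1],-1.])
    R=V[:3,:3].T;o=-R@V[:3,3];d=R@r
    if z is None:
        p=pic["depth"][int(v)-win:int(v)+win+1,int(u)-win:int(u)+win+1];p=p[p>0]
        return o+d*np.median(p) if p.size else None
    return o+d*(z-o[2])/d[2]
def cloud(pic):
    K=pic["intrinsics"];V=np.array(pic["view"]);D=pic["depth"]
    v,u=np.mgrid[:D.shape[0],:D.shape[1]]
    c=np.stack([(u-K[0][2])/K[0][0]*D,-(v-K[1][2])/K[1][1]*D,-D],-1)
    return (c-V[:3,3])@V[:3,:3]
def px(pic,P):
    K=pic["intrinsics"];V=np.array(pic["view"]);c=V[:3,:3]@np.array(P)+V[:3,3]
    return [K[0][0]*c[0]/-c[2]+K[0][2],K[1][1]*-c[1]/-c[2]+K[1][2]]
def go(P,R=None):
    "shift (30 mm) and turn (8 deg) in tool axes to TCP pose"
    from scipy.spatial.transform import Rotation as Ro
    s=env.observe();T=np.array(s["tool_rot"])
    sh=T.T@(np.array(P)-s["position"])/.03
    t=Ro.from_matrix(T.T@R).as_rotvec(degrees=True)/8 if R is not None else np.zeros(3)
    print("turn",t.round(3),"shift",sh.round(3))
E
python3 - <<'E'
from h import *
s=env.observe();print(env.pinch_z,s["position"],np.array(s["tool_rot"]).round(3),s["grip_width"])
for n in("scene","side"):
    p=get_image(n);cv2.imwrite(f"pics/{n}0.png",p["image"])
    print(n,np.array(p["view"]).round(3).tolist())
    for l in("photometer","plunger","plate1_mid","plate2_mid","plate3_mid","plate1_tab","stand","box","flask","bottle","slot_a"):
        try:
            for b in spotter.boxes_of(l,p)[:4]:
                x=w(p,*b["xy"]);print(l,round(b["p"],2),np.round(b["xy"]),None if x is None else x.round(3))
        except Exception as e: print(l,e)
E
```

```text
0.1547 [ 0.19570339 -0.51395883  0.40408925] [[ 0.935  0.356 -0.   ]
 [ 0.356 -0.935  0.002]
 [ 0.    -0.001 -1.   ]] 0.08507838365357341
scene [[-0.296, 0.955, -0.001, 0.157], [-0.674, -0.208, 0.709, 0.275], [0.677, 0.211, 0.705, -1.712], [0.0, 0.0, 0.0, 1.0]]
photometer 0.71 [308. 291.] [0.699 0.008 0.136]
photometer 0.34 [498. 300.] [0.544 0.37  0.056]
plunger 0.9 [348. 256.] [0.614 0.063 0.166]
plate1_mid 0.59 [517. 239.] [0.294 0.399 0.007]
plate1_mid 0.52 [534. 276.] [0.523 0.423 0.129]
plate2_mid 0.72 [509. 275.] [0.524 0.377 0.117]
plate2_mid 0.68 [485. 332.] [0.593 0.358 0.006]
plate3_mid 0.73 [499. 296.] [0.542 0.369 0.066]
plate1_tab 0.75 [534. 278.] [0.524 0.424 0.124]
plate1_tab 0.59 [517. 243.] [0.309 0.398 0.007]
plate1_tab 0.25 [201. 228.] [ 0.528 -0.318  0.057]
stand 0.82 [484. 331.] [0.593 0.355 0.007]
stand 0.54 [509. 275.] [0.524 0.377 0.116]
stand 0.22 [169. 303.] [ 0.772 -0.264  0.085]
stand 0.2 [533. 272.] [0.521 0.42  0.135]
box 0.74 [203. 229.] [ 0.531 -0.31   0.057]
flask 0.75 [440. 384.] [0.771 0.287 0.049]
flask 0.27 [171. 303.] [ 0.77  -0.26   0.084]
bott
[... 247 characters left out ...]
, 1.0]]
photometer 0.98 [274. 253.] [0.587 0.068 0.12 ]
plunger 0.8 [266. 239.] [0.594 0.083 0.163]
plate1_mid 0.96 [194. 366.] [0.52  0.397 0.103]
plate1_mid 0.65 [302. 454.] [0.305 0.391 0.007]
plate2_mid 0.98 [201. 353.] [0.515 0.382 0.123]
plate3_mid 0.82 [213. 339.] [0.524 0.343 0.118]
plate3_mid 0.7 [276. 249.] [0.593 0.05  0.118]
plate1_tab 0.93 [297. 456.] [0.31  0.398 0.007]
plate1_tab 0.6 [195. 360.] [0.529 0.387 0.103]
stand 0.93 [200. 383.] [0.507 0.404 0.072]
box 0.88 [380. 216.] [ 0.506 -0.339  0.033]
flask 0.84 [155. 306.] [0.748 0.292 0.058]
flask 0.24 [296. 189.] [ 0.747 -0.258  0.095]
bottle 0.55 [301. 189.] [ 0.734 -0.265  0.097]
slot_a 0.97 [273. 250.] [0.592 0.065 0.123]
```

View pics/scene0.png

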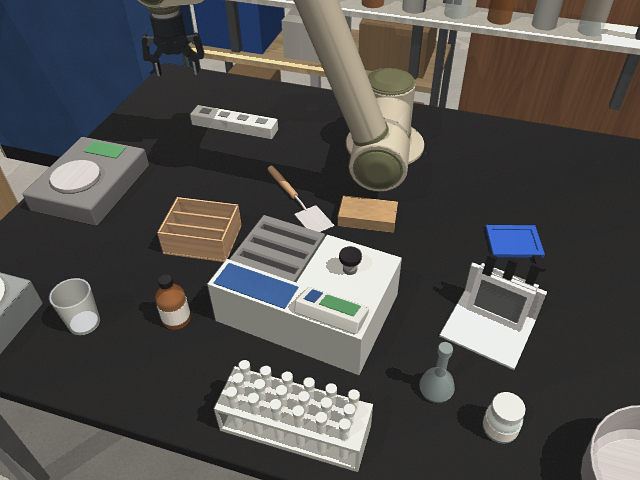

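View pics/side0.png

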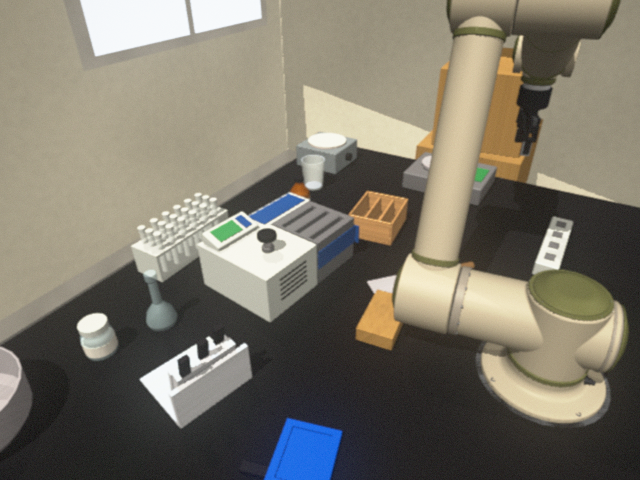

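Scene picture: stand with three black tabs at (490,268), (510,272), (534,276); the blue flat plate at (515,240) is the look-alike, lying flat. Photometer at (305,290) with head at (349,257), box (200,229), flask (438,375), bottle (172,303).

Run:
```python
from h import *
A=get_image("scene");B=get_image("side");im={}
from h import cloud
def rect(pts,name):
    r=cv2.minAreaRect((pts*1000).astype(np.float32));print(name,len(pts),np.round(r[0],1),np.round(r[1],1),round(r[2],1))
for n,p in(("scene",A),("side",B)):
    C=cloud(p);D=p["depth"]>0;im[n]=C
    def sel(x0,x1,y0,y1,z0,z1):
        m=D&(C[...,0]>x0)&(C[...,0]<x1)&(C[...,1]>y0)&(C[...,1]<y1)&(C[...,2]>z0)&(C[...,2]<z1)
        m=cv2.erode(m.astype(np.uint8),np.ones((2,2)))>0
        return C[m][:,:2]
    for nm,b in dict(phot=(.4,.85,-.25,.25,.114,.126),head=(.5,.75,-.05,.2,.16,.175),box=(.38,.66,-.45,-.2,.064,.076),standfloor=(.4,.75,.25,.5,.003,.010),wallet=(.4,.75,.25,.5,.08,.094),tabs=(.4,.75,.25,.5,.108,.16),flask=(.7,.85,.22,.36,.02,.15),bottle=(.68,.85,-.35,-.18,.02,.14)).items():
        q=sel(*b)
        if len(q)>5: rect(q,n+" "+nm)
    h,wd=(110,130),None
c=A["image"][210:370,430:570];cv2.imwrite("pics/c1.png",cv2.resize(c,None,fx=4,fy=4,interpolation=2)[:600])
```

```text
scene phot 9241 [637.4 -16.4] [328.7 227.5] 83.2
scene head 292 [611.   67.7] [41.2 42.3] 82.6
scene box 301 [ 513.7 -327.3] [131.2 155.4] 7.1
scene standfloor 2327 [572.9 368.6] [264.2 160.9] 75.3
scene wallet 249 [523.4 376.8] [156.5  45. ] 77.2
scene tabs 489 [612.2 323.4] [ 90.3 279.4] 59.0
scene flask 1037 [761.1 284.5] [51.6 58.7] 21.7
scene bottle 1334 [ 736.9 -233. ] [ 44.9 139.5] 29.6
side phot 4801 [632.2 -14.6] [330.  222.2] 82.7
side head 174 [604.8  68.4] [40.5 39.3] 89.2
side box 120 [ 508.5 -327. ] [125.1 160.5] 7.4
side standfloor 900 [619.3 352.7] [156.6 248.7] 75.6
side wallet 662 [622.  368.9] [157.5 267.1] 84.4
side tabs 635 [610.  322.2] [ 93.  283.5] 59.1
side flask 785 [744.2 290.2] [54.6 42.4] 38.7
side bottle 264 [ 725.3 -230.8] [ 50.5 113.9] 21.5
```

View pics/c1.png

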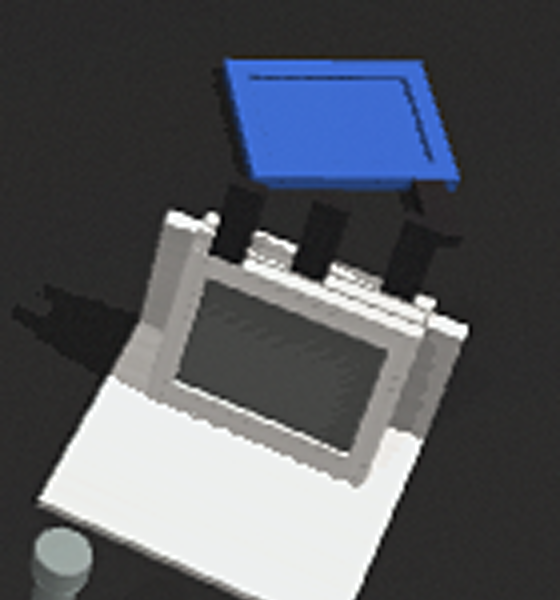

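The crop shows three black tabs (crop columns 240, 320, 410) on white-framed plates with a grey pane leaning on the stand. The blue flat one is not meant. Now to above the plunger.

```bash
cat >> h.py <<'E'
def Rz(yaw,lean=0):
    "tool down, tool x at yaw (deg)"
    a=np.radians(yaw);x=np.array([np.cos(a),np.sin(a),0]);z=np.array([0,0,-1.]);return np.stack([x,np.cross(z,x),z],1)
E
python3 -c "
from h import *
go([.608,.068,.42],Rz(83))"
```

```text
turn [-0.   -0.   -7.77] shift [ 19.747 -13.24   -0.509]
```

```bash
python3 -m creep '0 0 -7.77 19.747 -13.24 -0.53 85;0 0 -7.77 19.747 -13.24 -0.53 0;0 0 -7.77 19.747 -13.24 -0.53 0;0 0 -7.77 19.747 -13.24 -0.53 0;0 0 -7.77 19.747 -13.24 -0.53 0;0 0 -7.77 19.747 -13.24 -0.53 0;0 0 -7.77 19.747 -13.24 -0.53 0;0 0 -7.77 19.747 -13.24 -0.53 0;0 0 -7.77 19.747 -13.24 -0.53 0;0 0 -7.77 19.747 -13.24 -0.53 0;0 0 -7.77 19.747 -13.24 -0.53 0;0 0 -7.77 19.747 -13.24 -0.53 0'
python3 - <<'E'
from h import *
go([.608,.068,.42],Rz(83))
E
```

```text
time_s: 2.5
position: [0.5433, -0.0225, 0.4183]
tool_rot: [[0.122, 0.993, 0.0], [0.993, -0.122, -0.0], [-0.0, 0.0, -1.0]]
ft_force: [0.9, -0.3, 0.5]
grip_width: -0.0003
gripper_force: 0.0
turn [0.003 0.001 0.002] shift [ 3.255  1.774 -0.056]
```

```bash
python3 -m creep '0 0 0 3.25 1.77 0 0;0 0 0 3.25 1.77 0 0;0 0 0 3.25 1.77 0 0;0 0 0 3.25 1.77 0 0;0 0 0 3.25 1.77 0 0'
python3 - <<'E'
from h import *
p=get_image("wrist");cv2.imwrite("pics/w1.png",p["image"]);C=cloud(p)
print(np.array(p["view"]).round(3).tolist())
for l in("plunger","slot_a"):
    for b in spotter.boxes_of(l,p)[:4]: print(l,b["p"],b["xy"],w(p,*b["xy"]))
m=(p["depth"]>0)&(C[...,2]>.155)&(C[...,2]<.175);q=C[m]
r=cv2.minAreaRect((q[:,:2]*1000).astype(np.float32)) if len(q) else 0;print(len(q),r,q[:,2].mean() if len(q) else 0)
E
```

```text
time_s: 3.0
position: [0.6067, 0.065, 0.418]
tool_rot: [[0.122, 0.992, -0.001], [0.992, -0.122, -0.0], [-0.0, -0.0, -1.0]]
ft_force: [-0.4, -0.8, -1.0]
grip_width: -0.0002
gripper_force: 0.0
[[0.993, -0.122, -0.002, -0.594], [0.116, 0.95, -0.291, -0.091], [0.037, 0.289, 0.957, -0.433], [0.0, 0.0, 0.0, 1.0]]
plunger 0.73 [317.8, 245.0] [0.60736019 0.06911828 0.16678967]
slot_a 0.9 [386.6, 221.6] [0.65656659 0.06576083 0.11992458]
4315 ((608.5916748046875, 66.27789306640625), (45.042911529541016, 44.697174072265625), 85.16356658935547) 0.1663953458895502
```

View pics/w1.png

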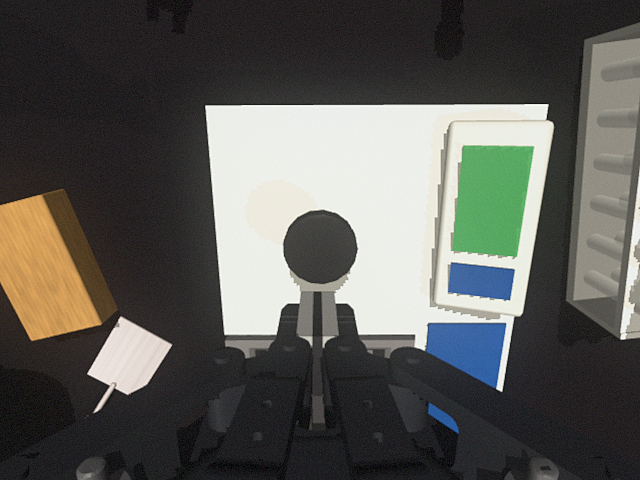

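Wrist picture: head centred at (320,247), directly below the shut fingers; photometer edges lined up with the tool.

```bash
python3 -m creep '0 0 0 0.04 0.04 1.6 0;0 0 0 0.04 0.04 2.4 0;0 0 0 0.04 0.04 2.8 0;0 0 0 0.04 0.04 3.0 0;0 0 0 0.04 0.04 3.07 0;0 0 0 0.04 0.04 3.07 0;0 0 0 0.04 0.04 3.07 0;0 0 0 0.04 0.04 3.07 0'
```

```text
time_s: 3.95
position: [0.608, 0.0663, 0.3283]
tool_rot: [[0.122, 0.992, 0.002], [0.992, -0.122, -0.001], [-0.001, 0.002, -1.0]]
ft_force: [-5.1, -0.8, 6.4]
grip_width: 0.0
gripper_force: 3.4
```

```bash
python3 -m creep '0 0 0 0 0 0.04 0;0 0 0 0 0 0.07 0;0 0 0 0 0 0.07 0;0 0 0 0 0 0.07 0;0 0 0 0 0 0.07 0;0 0 0 0 0 0.07 0'
```

```text
time_s: 4.55
position: [0.6081, 0.0663, 0.3264]
tool_rot: [[0.122, 0.992, 0.002], [0.992, -0.122, -0.001], [-0.001, 0.002, -1.0]]
ft_force: [-5.3, -1.2, 7.5]
grip_width: 0.0002
gripper_force: 3.8
```

```bash
python3 -m creep '0 0 0 0 0 0.05 0;0 0 0 0 0 0.1 0;0 0 0 0 0 0.15 0;0 0 0 0 0 0.2 0;0 0 0 0 0 0.2 0;0 0 0 0 0 0.2 0;0 0 0 0 0 0.2 0;0 0 0 0 0 0.2 0'
```

```text
time_s: 5.35
position: [0.6077, 0.0664, 0.3242]
tool_rot: [[0.122, 0.992, 0.006], [0.993, -0.122, -0.001], [-0.001, 0.006, -1.0]]
ft_force: [-13.9, -1.4, 31.6]
grip_width: 0.0001
gripper_force: 15.7
```

```bash
python3 -m creep '0 0 0 0 0 0 0;0 0 0 0 0 0 0;0 0 0 0 0 0 0;0 0 0 0 0 -0.3 0;0 0 0 0 0 -1 0;0 0 0 0 0 -2 0;0 0 0 0 0 -3.5 0;0 0 0 0 0 -4 0' && python3 -c "
from h import *
go([.535,.36,.45],Rz(76))"
```

```text
time_s: 6.15
position: [0.6078, 0.0665, 0.4442]
tool_rot: [[0.122, 0.992, 0.01], [0.992, -0.122, -0.001], [0.0, 0.01, -1.0]]
ft_force: [0.1, -0.1, 0.2]
grip_width: 0.0001
gripper_force: 0.0
turn [ 0.07  -0.007  0.872] shift [ 9.413 -3.604 -0.226]
```

```bash
python3 -m creep '0.07 0 0.87 9.4 -3.6 -0.2 45;0.07 0 0.87 9.4 -3.6 -0.2 45;0.07 0 0.87 9.4 -3.6 -0.2 45;0.07 0 0.87 9.4 -3.6 -0.2 45;0.07 0 0.87 9.4 -3.6 -0.2 45;0.07 0 0.87 9.4 -3.6 -0.2 45;0.07 0 0.87 9.4 -3.6 -0.2 45;0.07 0 0.87 9.4 -3.6 -0.2 45;0.07 0 0.87 9.4 -3.6 -0.2 45;0.07 0 0.87 9.4 -3.6 -0.2 45'
python3 - <<'E'
from h import *
p=get_image("wrist");cv2.imwrite("pics/w2.png",p["image"]);C=cloud(p)
np.savez("w2.npz",**{k:p[k] for k in("image","depth","intrinsics","view")})
for l in("plate1_tab","plate2_tab","plate3_tab","plate1_mid","stand"):
    for b in spotter.boxes_of(l,p)[:3]: print(l,round(b["p"],2),np.round(b["xy"]),np.round(w(p,*b["xy"]),3))
E
```

```text
time_s: 7.15
position: [0.5361, 0.3585, 0.4444]
tool_rot: [[0.243, 0.97, -0.009], [0.97, -0.243, 0.002], [-0.0, -0.009, -1.0]]
ft_force: [0.1, 0.1, 0.3]
grip_width: 0.045
gripper_force: 0.0
plate1_tab 0.9 [286. 160.] [0.522 0.411 0.12 ]
plate1_tab 0.81 [108. 213.] [0.306 0.396 0.007]
plate2_tab 0.69 [294. 200.] [0.522 0.384 0.139]
plate2_tab 0.35 [374. 175.] [0.595 0.366 0.006]
plate3_tab 0.8 [322. 192.] [0.541 0.374 0.077]
plate1_mid 0.73 [111. 212.] [0.31  0.397 0.007]
plate1_mid 0.68 [323. 194.] [0.541 0.371 0.073]
stand 0.76 [374. 175.] [0.595 0.366 0.006]
```

View pics/w2.png

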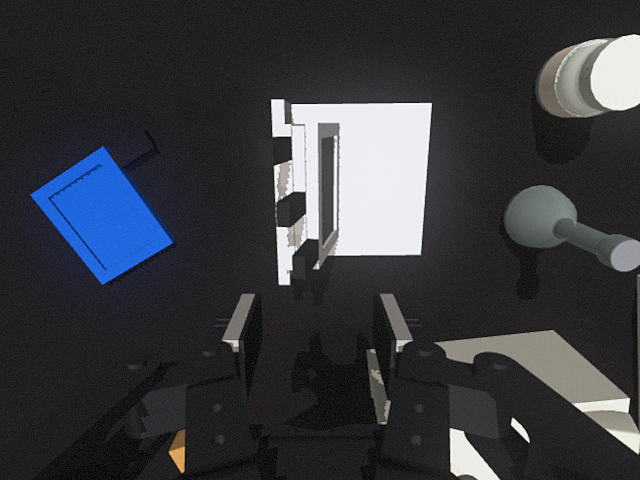

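Wrist picture: tabs at (283,150) plate1, (292,208) plate2, (306,258) plate3; plate3 stands farthest right, so it is the outermost, then 2, then 1.

Run:
```python
from h import *
p=dict(np.load("w2.npz"));C=cloud(p);D=p["depth"]>0
yaw=np.radians(-14);ex=np.array([np.cos(yaw),np.sin(yaw)]);ey=np.array([-ex[1],ex[0]])
g=p["image"].max(-1)
near=D&(abs(C[...,0]-.53)<.12)&(abs(C[...,1]-.37)<.12)
m=near&(C[...,2]>.003)&(C[...,2]<.009);r=cv2.minAreaRect((C[m][:,:2]*1000).astype(np.float32));print("floor",r)
m=near&(C[...,2]>.083)&(C[...,2]<.091);r=cv2.minAreaRect((C[m][:,:2]*1000).astype(np.float32));print("wall",r)
m=near&(C[...,2]>.108)&(C[...,2]<.17)&(g<70);
n,l,st,ce=cv2.connectedComponentsWithStats(m.astype(np.uint8))
for i in range(1,n):
    if st[i,4]<40: continue
    q=C[l==i];a=q[:,:2]@ex;b=q[:,:2]@ey
    k=q[:,2]>np.percentile(q[:,2],95)-.004
    f=np.polyfit(q[:,2],a,1)
    print(ce[i].round(),st[i,4],"along y",b.min().round(4),b.max().round(4),"z",q[:,2].min().round(4),q[:,2].max().round(4),"top x",a[k].min().round(4),a[k].max().round(4),"top xy",np.median(q[k],0).round(4),"slope",np.degrees(np.arctan(f[0])).round(1))
# front plate frame face fit
m=near&(C[...,2]>.02)&(C[...,2]<.095)&(g>60);q=C[m];a=q[:,:2]@ex;b=q[:,:2]@ey
for z0 in np.arange(.02,.11,.01):
    k=near&(abs(C[...,2]-z0)<.005);a=C[k][:,:2]@ex;print(z0.round(3),np.percentile(a,[2,98]).round(4) if len(a) else 0,len(a))
```

```text
floor ((556.221435546875, 369.2653503417969), (163.82591247558594, 189.3190460205078), 76.09434509277344)
wall ((521.3792724609375, 375.32135009765625), (160.2032470703125, 41.99308776855469), 76.44347381591797)
[274. 150.] 845 along y 0.5245 0.5426 z 0.108 0.1511 top x 0.3913 0.4024 top xy [0.5142 0.4218 0.1488] slope -19.1
[291. 209.] 793 along y 0.4813 0.4996 z 0.1081 0.1514 top x 0.4021 0.4126 top xy [0.514  0.3778 0.1486] slope -16.9
[305. 259.] 753 along y 0.441 0.46 z 0.1081 0.1507 top x 0.4126 0.423 top xy [0.5143 0.3364 0.1485] slope -15.8
0.02 [0.4036 0.4505] 470
0.03 [0.4036 0.448 ] 246
0.04 [0.4035 0.4467] 269
0.05 [0.4035 0.4444] 296
0.06 [0.4036 0.4422] 343
0.07 [0.4035 0.4401] 345
0.08 [0.4035 0.4381] 189
0.09 [0.3941 0.4348] 1178
0.1 [0.4014 0.4333] 2797
```

```bash
cat >> h.py <<'E'
def pose(pinch,yaw,lean=0,up=0):
    "stand/photometer/box yaw; lean of top towards -x; up = retreat along the tool"
    a,t=np.radians([yaw,lean]);ex=np.array([np.cos(a),np.sin(a),0]);ey=np.array([-ex[1],ex[0],0]);z=np.sin(t)*ex-np.cos(t)*np.array([0,0,1.])
    go(np.array(pinch)-(env.pinch_z+up)*z,np.stack([ey,np.cross(z,ey),z],1))
E
python3 -c "
from h import *
go([.578,-.165,.46],Rz(83))"
```

```text
turn [-0.07  -0.001 -0.874] shift [-16.624   5.589  -0.58 ]
```

```bash
python3 -m creep '-0.07 0 -0.87 -16.6 5.6 -0.6 30;-0.07 0 -0.87 -16.6 5.6 -0.6 30;-0.07 0 -0.87 -16.6 5.6 -0.6 30;-0.07 0 -0.87 -16.6 5.6 -0.6 30;-0.07 0 -0.87 -16.6 5.6 -0.6 30;-0.07 0 -0.87 -16.6 5.6 -0.6 30;-0.07 0 -0.87 -16.6 5.6 -0.6 30;-0.07 0 -0.87 -16.6 5.6 -0.6 30;-0.07 0 -0.87 -16.6 5.6 -0.6 30;-0.07 0 -0.87 -16.6 5.6 -0.6 30;-0.07 0 -0.87 -16.6 5.6 -0.6 30;-0.07 0 -0.87 -16.6 5.6 -0.6 30'; python3 -m creep '0 0 0 0 0 0 30;0 0 0 0 0 0 30;0 0 0 0 0 0 30'
python3 - <<'E'
from h import *
p=get_image("wrist");cv2.imwrite("pics/w3.png",p["image"]);C=cloud(p);D=p["depth"]>0
np.savez("w3.npz",**{k:p[k] for k in("image","depth","intrinsics","view")})
m=D&(C[...,2]>.05)&(C[...,2]<.114)&(abs(C[...,0]-.588)<.11)&(abs(C[...,1]+.096)<.09)
n,l,st,ce=cv2.connectedComponentsWithStats(m.astype(np.uint8))
for i in range(1,n):
    if st[i,4]<150: continue
    q=C[l==i]
    r=cv2.minAreaRect((q[:,:2]*1000).astype(np.float32));print(st[i],np.round(r[0],1),np.round(r[1],1),round(r[2],1))
yaw=np.radians(-7)
for x in(-75,-30,15):
    P=[.6283+(x*np.cos(yaw)+85*np.sin(yaw))/1000,-.0161+(x*np.sin(yaw)-85*np.cos(yaw))/1000,.12];print("pred",np.round(P,4),px(p,P))
E
```

```text
time_s: 8.65
position: [0.5786, -0.1675, 0.4599]
tool_rot: [[0.126, 0.992, -0.001], [0.992, -0.126, -0.0], [-0.0, -0.001, -1.0]]
ft_force: [-0.0, 0.2, -0.8]
grip_width: 0.0299
gripper_force: 0.0
time_s: 8.95
position: [0.5786, -0.1627, 0.4608]
tool_rot: [[0.12, 0.993, 0.0], [0.993, -0.12, -0.0], [0.0, 0.0, -1.0]]
ft_force: [-1.1, 0.2, 1.6]
grip_width: 0.03
gripper_force: 0.0
[ 220   21  203    7 1180] [598.3 -18.5] [  3.7 150.2] 82.1
[ 250   45   26  170 3131] [543.5 -92.5] [129.   14.6] 83.2
[ 311   46   20  169 3185] [588.9 -98. ] [128.7  15.2] 83.2
[ 366   46   25  168 3135] [ 634.4 -103.4] [128.7  14.8] 83.6
pred [ 0.5435 -0.0913  0.12  ] [np.float64(261.3904568759756), np.float64(133.49041412989783)]
pred [ 0.5882 -0.0968  0.12  ] [np.float64(319.2975166275924), np.float64(133.63648090318543)]
pred [ 0.6328 -0.1023  0.12  ] [np.float64(377.2061716103205), np.float64(133.78255170033924)]
```

View pics/w3.png

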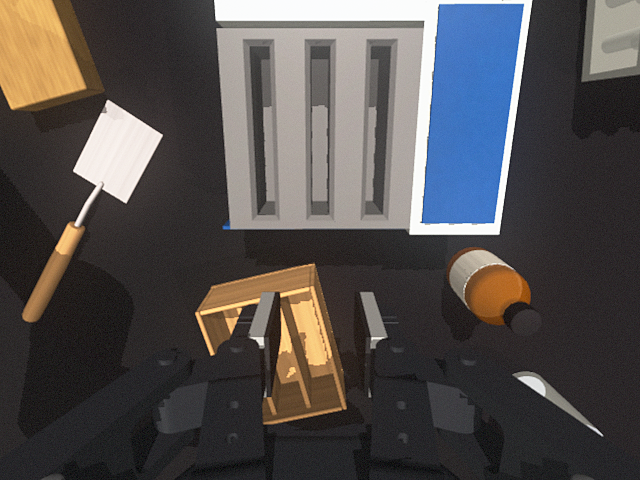

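Wrist picture: slots at columns 260, 320, 378 (rows 40–220), the box at (275,345). Slot positions are measured to about a millimetre. Now plate3.

```bash
python3 -c "
from h import *
pose([.5178,.3352,.133],-13.8,12,.10)"
```

```text
turn [-1.496 -0.09   0.859] shift [16.447 -5.762  2.621]
```

```bash
python3 -m creep '-1.5 -0.09 0.86 16.45 -5.76 0 30;-1.5 -0.09 0.86 16.45 -5.76 0 30;-1.5 -0.09 0.86 16.45 -5.76 0 30;-1.5 -0.09 0.86 16.45 -5.76 0 30;-1.5 -0.09 0.86 16.45 -5.76 0 30;-1.5 -0.09 0.86 16.45 -5.76 0 30;-1.5 -0.09 0.86 16.45 -5.76 0 30;-1.5 -0.09 0.86 16.45 -5.76 2.6 30;-1.5 -0.09 0.86 16.45 -5.76 2.6 30;-1.5 -0.09 0.86 16.45 -5.76 2.6 30;-1.5 -0.09 0.86 16.45 -5.76 2.6 30;-1.5 -0.09 0.86 16.45 -5.76 2.6 30';python3 -m creep '0 0 0 0 0 0 30;0 0 0 0 0 0 30'
python3 - <<'E'
from h import *
p=get_image("wrist");C=cloud(p);D=p["depth"]>0;g=p["image"].max(-1)
yaw=np.radians(-13.8);ex=np.array([np.cos(yaw),np.sin(yaw)]);ey=np.array([-ex[1],ex[0]])
cv2.imwrite("pics/w4.png",p["image"])
m=D&(g<70)&(abs(C[...,0]-.53)<.1)&(abs(C[...,1]-.37)<.12)&(C[...,2]>.115)&(C[...,2]<.16)
n,l,st,ce=cv2.connectedComponentsWithStats(m.astype(np.uint8))
for i in range(1,n):
    if st[i,4]<60: continue
    q=C[l==i];a=q[:,:2]@ex;b=q[:,:2]@ey;k=q[:,2]>q[:,2].max()-.004
    print(ce[i].round(),st[i,4],"b",b.min().round(4),b.max().round(4),"top a",a[k].min().round(4),a[k].max().round(4),"z",q[:,2].max().round(4))
pose([.5178,.3352,.133],-13.8,12,0)
E
```

```text
time_s: 10.2
position: [0.4651, 0.3508, 0.3801]
tool_rot: [[0.235, 0.952, 0.198], [0.972, -0.229, -0.05], [-0.002, 0.204, -0.979]]
ft_force: [0.3, -0.1, -0.1]
grip_width: 0.0301
gripper_force: 0.0
time_s: 10.4
position: [0.4673, 0.3464, 0.3833]
tool_rot: [[0.241, 0.949, 0.203], [0.971, -0.235, -0.05], [0.001, 0.209, -0.978]]
ft_force: [0.2, 0.3, -0.6]
grip_width: 0.03
gripper_force: 0.0
[274. 103.] 884 b 0.5234 0.5405 top a 0.3933 0.4034 z 0.1517
[294. 185.] 581 b 0.4798 0.4981 top a 0.4034 0.4137 z 0.1512
[313. 250.] 744 b 0.4397 0.4586 top a 0.4135 0.4236 z 0.1512
turn [ 0.011 -0.002 -0.02 ] shift [ 0.044 -0.061  3.365]
```

View pics/w4.png

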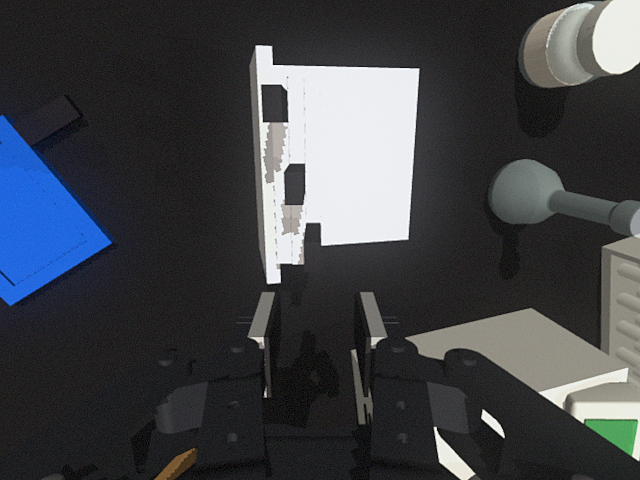

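Wrist picture: tabs at (275,103), (295,185), (313,245) — consistent with the first fix, fingers straddle plate3's tab line. Descend and grip.

```bash
python3 -m creep '0 0 -0.02 0.03 -0.03 1.5 30;0 0 -0.02 0.03 -0.03 2.3 30;0 0 -0.02 0.03 -0.03 2.8 30;0 0 -0.02 0.03 -0.03 3.2 30;0 0 -0.02 0.03 -0.03 3.35 30;0 0 -0.02 0.03 -0.03 3.35 30;0 0 -0.02 0.03 -0.03 3.35 30' 60; python3 -m creep '0 0 0 0 0 0 0;0 0 0 0 0 0 0;0 0 0 0 0 0 0;0 0 0 0 0 0 0;0 0 0 0 0 0 0' 60
```

```text
time_s: 11.15
position: [0.487, 0.3429, 0.285]
tool_rot: [[0.238, 0.95, 0.204], [0.971, -0.233, -0.049], [0.0, 0.209, -0.978]]
ft_force: [0.1, -1.0, 0.9]
grip_width: 0.0297
gripper_force: 0.0
time_s: 11.65
position: [0.4869, 0.343, 0.2848]
tool_rot: [[0.237, 0.95, 0.203], [0.971, -0.232, -0.049], [0.0, 0.209, -0.978]]
ft_force: [-1.4, -1.3, 6.3]
grip_width: 0.0092
gripper_force: 61.5
```

```bash
python3 -m creep '0 0 0 0 0.25 0 0;0 0 0 0 0.5 -0.1 0;0 0 0 0 0.7 -0.5 0;0 0 0 0 0.7 -1.5 0;0 0 0 0 0.7 -3 0;0 0 0 0 0.7 -4.5 0;0 0 0 0 0.7 -6 0;0 0 0 0 0.7 -6.5 0;0 0 0 0 0.7 -6.5 0'
python3 - <<'E'
from h import *
s=env.observe();print(s["grip_width"])
p=get_image("wrist");C=cloud(p)
cv2.imwrite("pics/w5.png",p["image"])
a=np.radians(-6.8);ey=np.array([-np.sin(a),np.cos(a),0])
pose(np.array([.6344,-.1034,.31])-.042*ey,-6.8)
E
```

```text
time_s: 12.55
position: [0.4671, 0.3477, 0.4818]
tool_rot: [[0.237, 0.949, 0.206], [0.971, -0.232, -0.048], [0.003, 0.212, -0.977]]
ft_force: [1.0, -0.0, -2.1]
grip_width: 0.0092
gripper_force: 60.4
0.009177973351219455
turn [ 1.504  0.092 -0.865] shift [-14.674   8.841   2.384]
```

View pics/w5.png

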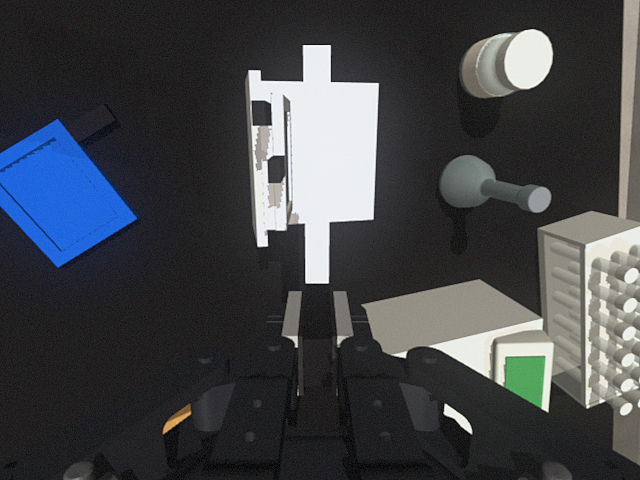

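Wrist picture: plate3 held square (panel top edge at columns 304–330, rows 45–283); the other two still lean (tabs at (262,112), (277,170)).

```bash
python3 -m creep '1.5 0.09 -0.87 -14.67 8.84 1.9 0;1.5 0.09 -0.87 -14.67 8.84 1.9 0;1.5 0.09 -0.87 -14.67 8.84 1.9 0;1.5 0.09 -0.87 -14.67 8.84 1.9 0;1.5 0.09 -0.87 -14.67 8.84 1.9 0;1.5 0.09 -0.87 -14.67 8.84 1.9 0;1.5 0.09 -0.87 -14.67 8.84 1.9 0;1.5 0.09 -0.87 -14.67 8.84 1.9 0;1.5 0.09 -0.87 -14.67 8.84 1.9 0;1.5 0.09 -0.87 -14.67 8.84 1.9 0;1.5 0.09 -0.87 -14.67 8.84 1.9 0;1.5 0.09 -0.87 -14.67 8.84 1.9 0'; python3 -m creep '0 0 0 0 0 0 0;0 0 0 0 0 0 0;0 0 0 0 0 0 0'
cat >> h.py <<'E'
def held(pic):
    "top edge of the held plate's panel, in the tool frame: x range, y mid"
    s=env.observe();T=np.array(s["tool_rot"]);q=(cloud(pic)-s["position"])@T
    m=(pic["depth"]>0)&(abs(q[...,1])<.012)&(q[...,2]>.165)&(q[...,2]<.205)&(pic["image"].min(-1)>90)
    n,l,st,_=cv2.connectedComponentsWithStats(m.astype(np.uint8));i=1+st[1:,4].argmax();a=q[l==i]
    print("held n",len(a),"x",np.percentile(a[:,0],[1,99]).round(4),"y",np.percentile(a[:,1],[2,98]).round(4),"z",np.median(a[:,2]).round(4))
E
python3 - <<'E'
from h import *
held(get_image("wrist"))
a=np.radians(-6.8);ey=np.array([-np.sin(a),np.cos(a),0])
pose(np.array([.6344,-.1034,.31])-.042*ey,-6.8)
E
```

```text
time_s: 13.8
position: [0.6273, -0.1477, 0.4752]
tool_rot: [[0.122, 0.993, -0.005], [0.993, -0.122, 0.001], [0.0, -0.005, -1.0]]
ft_force: [-0.7, 0.0, -1.9]
grip_width: 0.0089
gripper_force: 60.3
time_s: 14.1
position: [0.6262, -0.143, 0.4789]
tool_rot: [[0.116, 0.993, -0.0], [0.993, -0.116, -0.001], [-0.001, -0.0, -1.0]]
ft_force: [1.0, -1.1, -1.3]
grip_width: 0.0092
gripper_force: 60.3
held n 6058 x [0.0096 0.1009] y [-0.0049  0.0047] z 0.1845
turn [0.    0.005 0.015] shift [-0.056  0.114  0.477]
```

```bash
python3 -m creep '0 0 0 -0.02 0.11 0 0;0 0 0 -0.02 0.11 0 0;0 0 0 -0.02 0.11 0 0;0 0 0 -0.02 0.11 1 0;0 0 0 -0.02 0.11 1.8 0;0 0 0 -0.02 0.11 2.3 0;0 0 0 -0.02 0.11 2.8 0;0 0 0 -0.02 0.11 3 0;0 0 0 -0.02 0.11 3 0'; python3 -c "
from h import *
a=np.radians(-6.8);ey=np.array([-np.sin(a),np.cos(a),0])
pose(np.array([.6344,-.1034,.1848])-.041*ey,-6.8)
held(get_image('wrist'))"
```

```text
time_s: 15.05
position: [0.6296, -0.1452, 0.3883]
tool_rot: [[0.118, 0.993, -0.001], [0.993, -0.118, -0.0], [-0.0, -0.001, -1.0]]
ft_force: [-0.4, -0.4, -2.5]
grip_width: 0.0095
gripper_force: 60.3
turn [-0.01   0.002  0.005] shift [ 0.036 -0.003  1.625]
held n 6058 x [0.0093 0.1009] y [-0.0052  0.0044] z 0.1853
```

Foot is inside the mouth already, free of side force. On down.

```bash
python3 -m creep '0 0 0 0.03 0 0.5 0;0 0 0 0.03 0 1 0;0 0 0 0.03 0 1.3 0;0 0 0 0.03 0 1.45 0;0 0 0 0.03 0 1.6 0;0 0 0 0.03 0 1.67 0;0 0 0 0.03 0 1.67 0'
```

```text
time_s: 15.8
position: [0.6297, -0.1443, 0.3393]
tool_rot: [[0.118, 0.993, 0.001], [0.993, -0.118, -0.001], [-0.001, 0.001, -1.0]]
ft_force: [0.5, 0.3, -1.3]
grip_width: 0.0091
gripper_force: 60.4
```

```bash
python3 -m creep '0 0 0 0 0 0.05 0;0 0 0 0 0 0.1 0;0 0 0 0 0 0.1 0'; python3 -m creep '0 0 0 0 0 0.03 0;0 0 0 0 0 0.06 0;0 0 0 0 0 0.06 0'
```

```text
time_s: 16.1
position: [0.6295, -0.1443, 0.3391]
tool_rot: [[0.118, 0.993, 0.004], [0.993, -0.118, -0.003], [-0.002, 0.004, -1.0]]
ft_force: [-3.5, 0.9, 14.2]
grip_width: 0.0091
gripper_force: 62.9
time_s: 16.4
position: [0.6294, -0.1442, 0.3391]
tool_rot: [[0.118, 0.993, 0.006], [0.993, -0.118, -0.004], [-0.003, 0.006, -1.0]]
ft_force: [-5.5, 0.5, 26.1]
grip_width: 0.0091
gripper_force: 64.3
```

```bash
python3 -m creep '0 0 0 0 0 -0.13 0;0 0 0 0 0 -0.13 30;0 0 0 0 0 -0.13 30;0 0 0 0 0 -0.13 30;0 0 0 0 0 -0.13 30;0 0 0 0 0 -1 30;0 0 0 0 0 -2.5 30;0 0 0 0 0 -4 30;0 0 0 0 0 -4 30'
python3 - <<'E'
from h import *
p=get_image("wrist");cv2.imwrite("pics/w6.png",p["image"])
C=cloud(p);m=(p["depth"]>0)&(C[...,2]>.15)&(C[...,2]<.165)&(abs(C[...,0]-.6344)<.03)&(C[...,1]<-.03)&(C[...,1]>-.2);q=C[m]
print(cv2.minAreaRect((q[:,:2]*1000).astype(np.float32)),np.median(q[:,2]))
pose([.5178+.01*-.971+.042*.2385-.0004,.3352+.0023+.042*.971,.133],-13.8,12,.10)
E
```

```text
time_s: 17.3
position: [0.6292, -0.1439, 0.4607]
tool_rot: [[0.118, 0.993, 0.011], [0.993, -0.118, -0.005], [-0.004, 0.011, -1.0]]
ft_force: [0.7, -0.2, 0.5]
grip_width: 0.0301
gripper_force: 0.0
((636.14208984375, -90.15582275390625), (92.73987579345703, 9.577488899230957), 83.46666717529297) 0.15479413367820466
turn [-1.454 -0.077  0.879] shift [17.074 -7.512  2.407]
```

Panel top at z=0.155: fully down. On to plate2.

```bash
python3 -m creep '-1.45 -0.08 0.88 17.07 -7.5 -0.3 30;-1.45 -0.08 0.88 17.07 -7.5 -0.3 30;-1.45 -0.08 0.88 17.07 -7.5 -0.3 30;-1.45 -0.08 0.88 17.07 -7.5 -0.3 30;-1.45 -0.08 0.88 17.07 -7.5 -0.3 30;-1.45 -0.08 0.88 17.07 -7.5 -0.3 30;-1.45 -0.08 0.88 17.07 -7.5 -0.3 30;-1.45 -0.08 0.88 17.07 -7.5 -0.3 30;-1.45 -0.08 0.88 17.07 -7.5 2.4 30;-1.45 -0.08 0.88 17.07 -7.5 2.4 30;-1.45 -0.08 0.88 17.07 -7.5 2.4 30;-1.45 -0.08 0.88 17.07 -7.5 2.4 30';python3 -m creep '0 0 0 0 0 0 30;0 0 0 0 0 0 30;0 0 0 0 0 0 30'
cat > tabs.py <<'E'
from h import *
p=get_image("wrist");C=cloud(p);D=p["depth"]>0;g=p["image"].max(-1)
yaw=np.radians(-13.8);ex=np.array([np.cos(yaw),np.sin(yaw)]);ey=np.array([-ex[1],ex[0]])
cv2.imwrite("pics/wt.png",p["image"])
m=D&(g<70)&(abs(C[...,0]-.53)<.1)&(abs(C[...,1]-.37)<.12)&(C[...,2]>.115)&(C[...,2]<.16)
n,l,st,ce=cv2.connectedComponentsWithStats(m.astype(np.uint8))
for i in range(1,n):
    if st[i,4]<60: continue
    q=C[l==i];a=q[:,:2]@ex;b=q[:,:2]@ey;k=q[:,2]>q[:,2].max()-.004
    print(ce[i].round(),st[i,4],"b",b.min().round(4),b.max().round(4),"top a",a[k].min().round(4),a[k].max().round(4),"z",q[:,2].max().round(4))
    A=(a[k].min()+a[k].max())/2+.0035;B=(b.min()+b.max())/2
    P=[*(A*ex+B*ey),q[:,2].max()-.0015-.0166];print(np.round(P,4));pose(P,-13.8,12)
E
python3 tabs.py
```

```text
time_s: 18.55
position: [0.4648, 0.3934, 0.378]
tool_rot: [[0.236, 0.953, 0.191], [0.972, -0.231, -0.049], [-0.003, 0.197, -0.98]]
ft_force: [0.2, -0.5, 0.1]
grip_width: 0.0298
gripper_force: 0.0
time_s: 18.85
position: [0.467, 0.3898, 0.3818]
tool_rot: [[0.24, 0.951, 0.196], [0.971, -0.235, -0.048], [0.001, 0.202, -0.979]]
ft_force: [0.1, -0.2, -0.5]
grip_width: 0.03
gripper_force: 0.0
[298. 182.] 679 b 0.5235 0.5413 top a 0.3932 0.403 z 0.1509
[0.517  0.4213 0.1328]
turn [-0.044 -0.004 -0.014] shift [ 1.416 -0.374  3.257]
[316. 253.] 629 b 0.4799 0.4984 top a 0.4036 0.4125 z 0.1514
[0.5163 0.3769 0.1333]
turn [-0.044 -0.004 -0.014] shift [-0.026 -0.044  3.308]
```

```bash
python3 -m creep '-0.04 0 -0.01 -0.02 -0.02 1.5 30;-0.04 0 -0.01 -0.02 -0.03 2.3 30;-0.04 0 -0.01 -0.02 -0.04 2.8 30;-0.04 0 -0.01 -0.02 -0.04 3.2 30;-0.04 0 -0.01 -0.02 -0.04 3.3 30;-0.04 0 -0.01 -0.02 -0.04 3.3 30;-0.04 0 -0.01 -0.02 -0.04 3.3 30' 60; python3 -m creep '0 0 0 0 0 0 0;0 0 0 0 0 0 0;0 0 0 0 0 0 0;0 0 0 0 0 0 0;0 0 0 0 0 0 0' 60;  python3 -m creep '0 0 0 0 0.25 0 0;0 0 0 0 0.5 -0.1 0;0 0 0 0 0.7 -0.5 0;0 0 0 0 0.7 -1.5 0;0 0 0 0 0.7 -3 0;0 0 0 0 0.7 -4.5 0;0 0 0 0 0.7 -6 0;0 0 0 0 0.7 -6.5 0;0 0 0 0 0.7 -6.5 0'
python3 - <<'E'
from h import *
held(get_image("wrist"))
pose(np.array([.5889,-.098,.325]),-6.8)
E
```

```text
time_s: 19.6
position: [0.4847, 0.3857, 0.2854]
tool_rot: [[0.238, 0.95, 0.202], [0.971, -0.233, -0.048], [0.002, 0.208, -0.978]]
ft_force: [0.2, 0.9, -0.6]
grip_width: 0.03
gripper_force: 0.0
time_s: 20.1
position: [0.4848, 0.3858, 0.2853]
tool_rot: [[0.237, 0.95, 0.203], [0.971, -0.232, -0.048], [0.002, 0.209, -0.978]]
ft_force: [1.1, -0.4, 5.0]
grip_width: 0.0097
gripper_force: 59.9
time_s: 21.0
position: [0.4649, 0.3903, 0.482]
tool_rot: [[0.237, 0.95, 0.205], [0.971, -0.233, -0.046], [0.004, 0.21, -0.978]]
ft_force: [0.4, -0.6, -2.7]
grip_width: 0.0094
gripper_force: 59.2
held n 3010 x [0.0081 0.0589] y [-0.0041  0.0055] z 0.1824
turn [ 1.49   0.086 -0.864] shift [-14.834   7.698   1.61 ]
```

```bash
python3 -m creep '1.49 0.09 -0.86 -14.8 7.7 1.5 0;1.49 0.09 -0.86 -14.8 7.7 1.5 0;1.49 0.09 -0.86 -14.8 7.7 1.5 0;1.49 0.09 -0.86 -14.8 7.7 1.5 0;1.49 0.09 -0.86 -14.8 7.7 1.5 0;1.49 0.09 -0.86 -14.8 7.7 1.5 0;1.49 0.09 -0.86 -14.8 7.7 1.5 0;1.49 0.09 -0.86 -14.8 7.7 1.5 0;1.49 0.09 -0.86 -14.8 7.7 1.5 0;1.49 0.09 -0.86 -14.8 7.7 1.5 0;1.49 0.09 -0.86 -14.8 7.7 1.5 0;1.49 0.09 -0.86 -14.8 7.7 1.5 0'; python3 -m creep '0 0 0 0 0 0 0;0 0 0 0 0 0 0;0 0 0 0 0 0 0'
python3 - <<'E'
from h import *
held(get_image("wrist"))
a=np.radians(-6.8);ey=np.array([-np.sin(a),np.cos(a),0])
pose(np.array([.5889,-.098,.325])+.001*ey,-6.8)
E
```

```text
time_s: 22.25
position: [0.5891, -0.0985, 0.4804]
tool_rot: [[0.122, 0.993, -0.004], [0.993, -0.122, 0.002], [0.002, -0.005, -1.0]]
ft_force: [0.3, -1.0, -0.8]
grip_width: 0.0092
gripper_force: 59.3
time_s: 22.55
position: [0.5884, -0.0957, 0.4831]
tool_rot: [[0.117, 0.993, -0.0], [0.993, -0.117, 0.0], [0.0, -0.0, -1.0]]
ft_force: [0.7, 0.5, -1.3]
grip_width: 0.009
gripper_force: 59.3
held n 2997 x [0.0077 0.0586] y [-0.0047  0.005 ] z 0.185
turn [ 0.001 -0.003  0.006] shift [-0.038  0.026  0.117]
```

```bash
python3 -m creep '0 0 0 -0.03 0.03 0.5 0;0 0 0 -0.03 0.03 1.2 0;0 0 0 -0.03 0.03 1.8 0;0 0 0 -0.03 0.03 2.3 0;0 0 0 -0.03 0.03 2.8 0;0 0 0 -0.03 0.03 3.1 0;0 0 0 -0.03 0.03 3.1 0'; python3 -m creep '0 0 0 0 0 0.5 0;0 0 0 0 0 1 0;0 0 0 0 0 1.4 0;0 0 0 0 0 1.6 0;0 0 0 0 0 1.7 0;0 0 0 0 0 1.75 0;0 0 0 0 0 1.8 0;0 0 0 0 0 1.8 0'
```

```text
time_s: 23.3
position: [0.5892, -0.0974, 0.3891]
tool_rot: [[0.118, 0.993, -0.002], [0.993, -0.118, 0.001], [0.001, -0.002, -1.0]]
ft_force: [0.2, -0.6, -1.2]
grip_width: 0.0094
gripper_force: 59.3
time_s: 24.1
position: [0.5892, -0.0975, 0.3398]
tool_rot: [[0.119, 0.993, 0.004], [0.993, -0.119, -0.001], [-0.001, 0.004, -1.0]]
ft_force: [-4.5, 1.6, 17.7]
grip_width: 0.0091
gripper_force: 62.1
```

```bash
python3 -m creep '0 0 0 0 0 -0.1 0;0 0 0 0 0 -0.1 30;0 0 0 0 0 -0.1 30;0 0 0 0 0 -0.1 30;0 0 0 0 0 -0.1 30;0 0 0 0 0 -1 30;0 0 0 0 0 -2.5 30;0 0 0 0 0 -4 30;0 0 0 0 0 -4 30'
python3 - <<'E'
from h import *
p=get_image("wrist")
C=cloud(p);m=(p["depth"]>0)&(C[...,2]>.15)&(C[...,2]<.165)&(abs(C[...,0]-.589)<.022)&(C[...,1]<-.02)&(C[...,1]>-.2);q=C[m]
print(cv2.minAreaRect((q[:,:2]*1000).astype(np.float32)),np.median(q[:,2]))
pose([.517,.4213,.133],-13.8,12,.10)
E
```

```text
time_s: 25.0
position: [0.5889, -0.0976, 0.4625]
tool_rot: [[0.119, 0.993, 0.011], [0.993, -0.119, -0.004], [-0.002, 0.011, -1.0]]
ft_force: [-0.9, -0.0, 0.6]
grip_width: 0.03
gripper_force: 0.0
((589.8787231445312, -99.76995849609375), (120.54674530029297, 10.00586223602295), 83.22864532470703) 0.15487556205526806
turn [-1.455 -0.086  0.869] shift [17.107 -6.209  2.503]
```

```bash
python3 -m creep '-1.45 -0.09 0.87 17.1 -6.2 -0.3 30;-1.45 -0.09 0.87 17.1 -6.2 -0.3 30;-1.45 -0.09 0.87 17.1 -6.2 -0.3 30;-1.45 -0.09 0.87 17.1 -6.2 -0.3 30;-1.45 -0.09 0.87 17.1 -6.2 -0.3 30;-1.45 -0.09 0.87 17.1 -6.2 -0.3 30;-1.45 -0.09 0.87 17.1 -6.2 -0.3 30;-1.45 -0.09 0.87 17.1 -6.2 -0.3 30;-1.45 -0.09 0.87 17.1 -6.2 2.5 30;-1.45 -0.09 0.87 17.1 -6.2 2.5 30;-1.45 -0.09 0.87 17.1 -6.2 2.5 30;-1.45 -0.09 0.87 17.1 -6.2 2.5 30';python3 -m creep '0 0 0 0 0 0 30;0 0 0 0 0 0 30;0 0 0 0 0 0 30'; python3 tabs.py
```

```text
time_s: 26.25
position: [0.464, 0.4368, 0.3766]
tool_rot: [[0.235, 0.953, 0.19], [0.972, -0.23, -0.05], [-0.004, 0.196, -0.981]]
ft_force: [-0.6, -0.8, -1.0]
grip_width: 0.0299
gripper_force: 0.0
time_s: 26.55
position: [0.4663, 0.4324, 0.3823]
tool_rot: [[0.24, 0.95, 0.197], [0.971, -0.236, -0.048], [0.001, 0.202, -0.979]]
ft_force: [-0.2, -0.2, -0.5]
grip_width: 0.0298
gripper_force: 0.0
[316. 249.] 666 b 0.5233 0.5417 top a 0.3931 0.4022 z 0.1509
[0.5166 0.4215 0.1328]
turn [-0.039 -0.006 -0.017] shift [ 0.043 -0.034  3.338]
```

```bash
python3 -m creep '-0.04 0 -0.01 0.04 -0.02 1.5 30;-0.04 0 -0.01 0.04 -0.03 2.3 30;-0.04 0 -0.01 0.04 -0.04 2.8 30;-0.04 0 -0.01 0.04 -0.04 3.2 30;-0.04 0 -0.01 0.04 -0.04 3.33 30;-0.04 0 -0.01 0.04 -0.04 3.33 30;-0.04 0 -0.01 0.04 -0.04 3.33 30' 60; python3 -m creep '0 0 0 0 0 0 0;0 0 0 0 0 0 0;0 0 0 0 0 0 0;0 0 0 0 0 0 0;0 0 0 0 0 0 0' 60;  python3 -m creep '0 0 0 0 0.25 0 0;0 0 0 0 0.5 -0.1 0;0 0 0 0 0.7 -0.5 0;0 0 0 0 0.7 -1.5 0;0 0 0 0 0.7 -3 0;0 0 0 0 0.7 -4.5 0;0 0 0 0 0.7 -6 0;0 0 0 0 0.7 -6.5 0;0 0 0 0 0.7 -6.5 0'
python3 - <<'E'
from h import *
a=np.radians(-6.8);ey=np.array([-np.sin(a),np.cos(a),0])
pose(np.array([.5435,-.0925,.335])+.042*ey,-6.8)
E
```

```text
time_s: 27.3
position: [0.4844, 0.4304, 0.2843]
tool_rot: [[0.238, 0.95, 0.202], [0.971, -0.233, -0.048], [0.001, 0.208, -0.978]]
ft_force: [-0.8, -0.1, 0.8]
grip_width: 0.03
gripper_force: 0.0
time_s: 27.8
position: [0.4848, 0.4304, 0.2843]
tool_rot: [[0.237, 0.95, 0.204], [0.971, -0.232, -0.048], [0.001, 0.209, -0.978]]
ft_force: [3.8, -1.5, 5.1]
grip_width: 0.0093
gripper_force: 60.5
time_s: 28.7
position: [0.4646, 0.435, 0.4808]
tool_rot: [[0.237, 0.95, 0.204], [0.972, -0.232, -0.046], [0.003, 0.209, -0.978]]
ft_force: [1.0, 0.7, -2.3]
grip_width: 0.0091
gripper_force: 59.8
turn [ 1.507  0.068 -0.863] shift [-15.07    6.483   1.032]
```

```bash
python3 -m creep '1.5 0.07 -0.86 -15.07 6.48 1 0;1.5 0.07 -0.86 -15.07 6.48 1 0;1.5 0.07 -0.86 -15.07 6.48 1 0;1.5 0.07 -0.86 -15.07 6.48 1 0;1.5 0.07 -0.86 -15.07 6.48 1 0;1.5 0.07 -0.86 -15.07 6.48 1 0;1.5 0.07 -0.86 -15.07 6.48 1 0;1.5 0.07 -0.86 -15.07 6.48 1 0;1.5 0.07 -0.86 -15.07 6.48 1 0;1.5 0.07 -0.86 -15.07 6.48 1 0;1.5 0.07 -0.86 -15.07 6.48 1 0;1.5 0.07 -0.86 -15.07 6.48 1 0'; python3 -m creep '0 0 0 0 0 0 0;0 0 0 0 0 0 0;0 0 0 0 0 0 0'
python3 - <<'E'
from h import *
p=get_image("wrist");cv2.imwrite("pics/w7.png",p["image"])
a=np.radians(-6.8);ey=np.array([-np.sin(a),np.cos(a),0])
pose(np.array([.5435,-.0925,.335])+.042*ey,-6.8)
held(p)
E
```

```text
time_s: 29.9
position: [0.5489, -0.0518, 0.4872]
tool_rot: [[0.121, 0.993, -0.006], [0.993, -0.121, -0.001], [-0.001, -0.006, -1.0]]
ft_force: [-0.2, -0.6, -2.2]
grip_width: 0.0091
gripper_force: 59.9
time_s: 30.2
position: [0.5484, -0.0497, 0.4892]
tool_rot: [[0.118, 0.993, -0.002], [0.993, -0.118, -0.002], [-0.003, -0.002, -1.0]]
ft_force: [0.2, -0.1, -1.7]
grip_width: 0.0094
gripper_force: 59.9
turn [-0.012  0.02   0.003] shift [-0.031  0.005 -0.015]
held n 827 x [-0.0693 -0.046 ] y [-0.0044  0.0052] z 0.1844
```

View pics/w7.png

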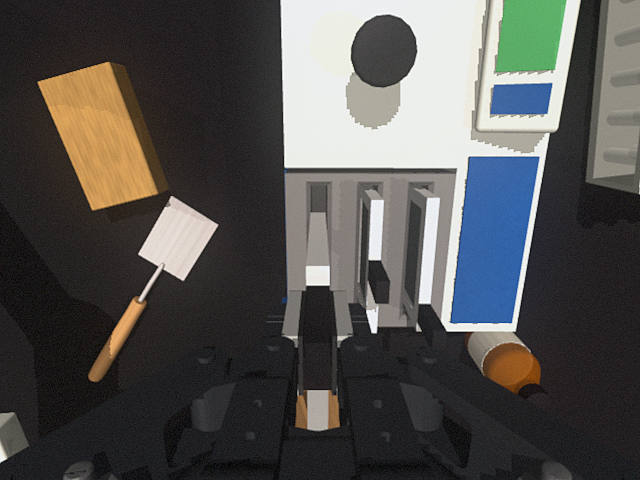

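Wrist picture: plates 3 and 2 stand in slots c and b (columns 425, 370), plate1 held above slot a (318,200), lined up.

```bash
python3 -m creep '0 0 0 0 0 0.6 0;0 0 0 0 0 1.4 0;0 0 0 0 0 2.0 0;0 0 0 0 0 2.5 0;0 0 0 0 0 3 0;0 0 0 0 0 3.3 0;0 0 0 0 0 3.3 0'; python3 -m creep '0 0 0 0 0 0.5 0;0 0 0 0 0 1 0;0 0 0 0 0 1.4 0;0 0 0 0 0 1.6 0;0 0 0 0 0 1.7 0;0 0 0 0 0 1.75 0;0 0 0 0 0 1.8 0;0 0 0 0 0 1.8 0'
```

```text
time_s: 30.95
position: [0.5483, -0.0506, 0.3893]
tool_rot: [[0.119, 0.993, -0.004], [0.993, -0.119, -0.002], [-0.002, -0.004, -1.0]]
ft_force: [0.9, 0.1, -1.4]
grip_width: 0.0089
gripper_force: 59.9
time_s: 31.75
position: [0.5483, -0.0507, 0.3388]
tool_rot: [[0.119, 0.993, 0.002], [0.993, -0.119, -0.003], [-0.003, 0.002, -1.0]]
ft_force: [-2.1, 3.8, 12.0]
grip_width: 0.0089
gripper_force: 62.1
```

Bottomed. Release, rise, check, then to the plunger.

```bash
python3 -m creep '0 0 0 0 0 -0.08 0;0 0 0 0 0 -0.08 30;0 0 0 0 0 -0.08 30;0 0 0 0 0 -0.08 30;0 0 0 0 0 -0.08 30;0 0 0 0 0 -1 30;0 0 0 0 0 -2.5 30;0 0 0 0 0 -3.2 0;0 0 0 0 0 -3.2 0;0 0 0 0 0 -3.2 0'
python3 - <<'E'
from h import *
p=get_image("wrist");C=cloud(p)
for X in(.5435,.5889,.6344):
    m=(p["depth"]>0)&(C[...,2]>.145)&(C[...,2]<.17)&(abs(C[...,0]-X)<.02)&(C[...,1]<-.025)&(C[...,1]>-.2)&(p["image"].min(-1)>80);q=C[m]
    print(len(q),np.median(q,0).round(4) if len(q) else 0,np.percentile(q[:,2],[5,95]).round(4) if len(q) else 0)
go([.608,.067,.42],Rz(83.2))
E
```

```text
time_s: 32.75
position: [0.5483, -0.0508, 0.4317]
tool_rot: [[0.119, 0.993, -0.002], [0.993, -0.119, -0.003], [-0.003, -0.002, -1.0]]
ft_force: [-0.6, -0.4, -1.1]
grip_width: 0.0002
gripper_force: 0.0
433 [ 0.548  -0.0418  0.1547] [0.1499 0.1558]
1761 [ 0.5918 -0.0736  0.1547] [0.1483 0.1558]
2544 [ 0.6355 -0.0874  0.1545] [0.1467 0.1557]
turn [-0.026  0.017 -0.007] shift [4.139 1.507 0.351]
```

```bash
python3 -m creep '0 0 0 4.14 1.5 0.3 0;0 0 0 4.14 1.5 0.3 0;0 0 0 4.14 1.5 0.3 0;0 0 0 4.14 1.5 0.3 0;0 0 0 4.14 1.5 0.3 0;0 0 0 4.14 1.5 0.3 0;0 0 0 4.14 1.5 0.3 0' && python3 -c "
from h import *
go([.608,.067,.328])"
```

```text
time_s: 33.5
position: [0.6077, 0.066, 0.4227]
tool_rot: [[0.121, 0.993, -0.002], [0.993, -0.121, -0.003], [-0.003, -0.002, -1.0]]
ft_force: [1.0, 0.3, 0.5]
grip_width: 0.0
gripper_force: 0.0
turn [0. 0. 0.] shift [0.042 0.013 3.157]
```

```bash
python3 -m creep '0 0 0 0 0 1.6 0;0 0 0 0 0 2.4 0;0 0 0 0 0 2.8 0;0 0 0 0 0 3.0 0;0 0 0 0 0 3.15 0;0 0 0 0 0 3.25 0;0 0 0 0 0 3.35 0;0 0 0 0 0 3.45 0;0 0 0 0 0 3.45 0;0 0 0 0 0 3.45 0;0 0 0 0 0 3.45 0'; python3 -m creep '0 0 0 0 0 0.02 0;0 0 0 0 0 0.04 0;0 0 0 0 0 0.04 0;0 0 0 0 0 0.04 0;0 0 0 0 0 0.04 0'
```

```text
time_s: 34.6
position: [0.6073, 0.0666, 0.3243]
tool_rot: [[0.119, 0.993, 0.004], [0.993, -0.119, -0.004], [-0.003, 0.004, -1.0]]
ft_force: [-10.1, -1.7, 24.5]
grip_width: -0.0003
gripper_force: 11.8
time_s: 35.1
position: [0.6072, 0.0666, 0.3242]
tool_rot: [[0.119, 0.993, 0.005], [0.993, -0.119, -0.004], [-0.003, 0.005, -1.0]]
ft_force: [-13.4, -0.7, 31.2]
grip_width: -0.0003
gripper_force: 15.3
```

```bash
python3 -m creep '0 0 0 0 0 -0.3 0;0 0 0 0 0 -1 0;0 0 0 0 0 -2 0;0 0 0 0 0 -3.5 0;0 0 0 0 0 -4.5 0;0 0 0 0 0 -4.5 30;0 0 0 0 0 -4.5 30'
cat >> h.py <<'E'
def box(n="scene"):
    p=get_image(n);C=cloud(p)
    m=(p["depth"]>0)&(C[...,2]>.063)&(C[...,2]<.076)&(C[...,0]>.35)&(C[...,0]<.7)&(C[...,1]>-.5)&(C[...,1]<-.19)
    i=p["image"].astype(int);m&=(i[...,2]>i[...,0]+25)
    k,l,st,_=cv2.connectedComponentsWithStats(cv2.dilate(m.astype(np.uint8),np.ones((5,5))))
    m&=l==1+st[1:,4].argmax();q=C[m]
    r=cv2.minAreaRect((q[:,:2]*1000).astype(np.float32));print(n,len(q),np.round(r[0],1),np.round(r[1],1),round(r[2],1));return p
E
python3 - <<'E'
from h import *
box();box("side")
go([.49,-.40,.46],Rz(97))
E
```

```text
time_s: 35.8
position: [0.6077, 0.067, 0.4541]
tool_rot: [[0.119, 0.993, 0.001], [0.993, -0.119, -0.003], [-0.003, 0.001, -1.0]]
ft_force: [0.2, -0.3, -1.2]
grip_width: 0.028
gripper_force: 0.0
scene 661 [ 526.  -351.1] [135.  158.6] 5.9
side 332 [ 524.9 -349.5] [129.2 162.2] 6.7
turn [-0.024  0.017 -1.732] shift [-15.928  -2.045  -0.209]
```

The box has been knocked aside already (now about (0.525,-0.350), yaw 6°). Take plate1 out.

```bash
python3 -c "
from h import *
go([.5483,-.0507,.43],Rz(83.2))"
```

```text
turn [-0.022  0.02  -0.007] shift [-4.133 -1.503  0.757]
```

```bash
python3 -m creep '0 0 0 -4.13 -1.5 0 30;0 0 0 -4.13 -1.5 0 30;0 0 0 -4.13 -1.5 0 30;0 0 0 -4.13 -1.5 0.76 30;0 0 0 -4.13 -1.5 0.76 30;0 0 0 -4.13 -1.5 0.76 30;0 0 0 -4.13 -1.5 0.76 30;0 0 0 -4.13 -1.5 0.76 30'; python3 -c "
from h import *
go([.5483,-.0507,.3395],Rz(83.2))"
```

```text
time_s: 36.7
position: [0.5487, -0.05, 0.4312]
tool_rot: [[0.118, 0.993, -0.001], [0.993, -0.118, -0.003], [-0.003, -0.001, -1.0]]
ft_force: [0.4, 0.1, -0.9]
grip_width: 0.0303
gripper_force: 0.0
turn [-0.005  0.021  0.001] shift [-0.015 -0.009  3.058]
```

```bash
python3 -m creep '0 0 0 -0.02 0 1.3 30;0 0 0 -0.02 0 2.2 30;0 0 0 -0.02 0 2.8 30;0 0 0 -0.02 0 3.05 30;0 0 0 -0.02 0 3.05 30;0 0 0 -0.02 0 3.05 30;0 0 0 -0.02 0 3.05 0;0 0 0 -0.02 0 3.05 0;0 0 0 -0.02 0 3.05 0;0 0 0 -0.02 0 3.05 0;0 0 0 -0.02 0 3.05 0'; python3 -m creep '0 0 0 0 0 -0.3 0;0 0 0 0 0 -1 0;0 0 0 0 0 -2 0;0 0 0 0 0 -3.3 0;0 0 0 0 0 -4.5 0;0 0 0 0 0 -5 0;0 0 0 0 0 -5 0;0 0 0 0 0 -5 0'
python3 - <<'E'
from h import *
box()
a=np.radians(6.3);ex=np.array([np.cos(a),np.sin(a),0]);ey=np.array([-ex[1],ex[0],0])
pose(np.array([.5255,-.350,.335])-.041*ex+.042*ey,6.3)
E
```

```text
time_s: 37.8
position: [0.5483, -0.0513, 0.3404]
tool_rot: [[0.119, 0.993, 0.0], [0.993, -0.119, -0.003], [-0.003, 0.001, -1.0]]
ft_force: [-0.5, 1.1, 5.8]
grip_width: 0.0095
gripper_force: 59.4
time_s: 38.6
position: [0.5484, -0.051, 0.4884]
tool_rot: [[0.119, 0.993, -0.003], [0.993, -0.119, -0.002], [-0.003, -0.003, -1.0]]
ft_force: [0.5, 0.6, -2.9]
grip_width: 0.0092
gripper_force: 58.6
scene 639 [ 526.9 -351.3] [132.7 159.4] 7.1
turn [-0.033  0.013 -1.645] shift [-8.934 -1.22  -0.036]
```

```bash
python3 -m creep '0 0 -1.65 -8.93 -1.22 -0.1 0;0 0 -1.65 -8.93 -1.22 -0.1 0;0 0 -1.65 -8.93 -1.22 -0.1 0;0 0 -1.65 -8.93 -1.22 -0.1 0;0 0 -1.65 -8.93 -1.22 -0.1 0;0 0 -1.65 -8.93 -1.22 -0.1 0;0 0 -1.65 -8.93 -1.22 -0.1 0;0 0 -1.65 -8.93 -1.22 -0.1 0;0 0 -1.65 -8.93 -1.22 -0.1 0;0 0 -1.65 -8.93 -1.22 -0.1 0'
python3 - <<'E'
from h import *
p=box("wrist");box();box("side");cv2.imwrite("pics/w8.png",p["image"])
a=np.radians(6.8);ex=np.array([np.cos(a),np.sin(a),0]);ey=np.array([-ex[1],ex[0],0])
pose(np.array([.526,-.350,.335])-.041*ex+.042*ey,6.8)
for k in(-.041,0,.041): print(px(p,np.array([.526,-.350,.07])+k*ex))
E
```

```text
time_s: 39.65
position: [0.4806, -0.3115, 0.4929]
tool_rot: [[-0.112, 0.994, -0.002], [0.994, 0.112, -0.002], [-0.002, -0.002, -1.0]]
ft_force: [-0.0, 0.1, -2.4]
grip_width: 0.0091
gripper_force: 58.5
wrist 2360 [ 525.7 -351. ] [128.2 155.5] 6.9
scene 659 [ 527.3 -351.6] [134.9 160.6] 6.8
side 321 [ 524.7 -349.8] [129.8 162.7] 6.0
turn [-0.015  0.018 -0.048] shift [-0.043 -0.009  0.115]
[np.float64(318.0105738557713), np.float64(238.21952064715092)]
[np.float64(356.5511875705087), np.float64(238.05644390361726)]
[np.float64(395.1311791611754), np.float64(237.89320054063592)]
```

View pics/w8.png

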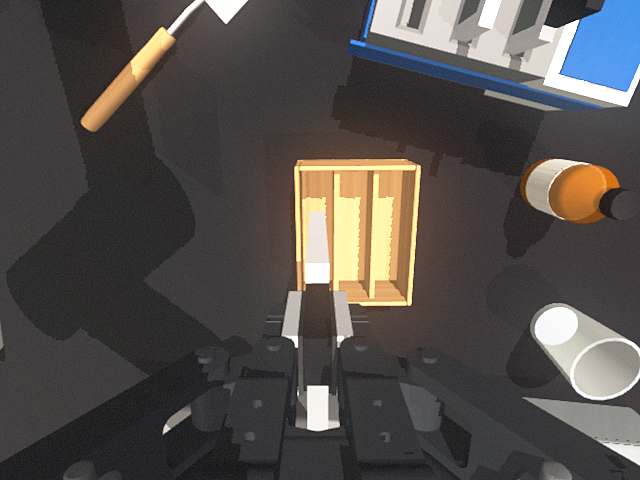

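Wrist picture: box dividers at columns 336, 375; plate1 (col 318) hangs over the left compartment's middle. Lower it.

```bash
python3 -m creep '0 0 0 -0.07 0 1.3 0;0 0 0 -0.07 0 2.6 0;0 0 0 -0.07 0 3.8 0;0 0 0 -0.07 0 4.8 0;0 0 0 -0.07 0 5.5 0;0 0 0 -0.07 0 6 0;0 0 0 -0.07 0 6.4 0;0 0 0 -0.07 0 6.6 0;0 0 0 -0.07 0 6.72 0;0 0 0 -0.07 0 6.72 0'; python3 -m creep '0 0 0 0 0 0.04 0;0 0 0 0 0 0.08 0;0 0 0 0 0 0.08 0'
```

```text
time_s: 40.8
position: [0.4801, -0.3152, 0.2916]
tool_rot: [[-0.111, 0.994, -0.002], [0.994, 0.111, -0.003], [-0.003, -0.002, -1.0]]
ft_force: [-1.1, -0.4, -1.9]
grip_width: 0.0095
gripper_force: 58.6
time_s: 41.1
position: [0.4801, -0.3151, 0.2904]
tool_rot: [[-0.111, 0.994, -0.0], [0.994, 0.111, -0.004], [-0.004, -0.001, -1.0]]
ft_force: [-0.4, 1.6, 5.0]
grip_width: 0.009
gripper_force: 59.6
```

```bash
python3 -m creep '0 0 0 0 0 0 24;0 0 0 0 0 0 24;0 0 0 0 0 0 24;0 0 0 0 0 0 24;0 0 0 0 0 -0.5 24;0 0 0 0 0 -1.2 24;0 0 0 0 0 -2.5 30;0 0 0 0 0 -4 30;0 0 0 0 0 -5.5 30;0 0 0 0 0 -5.5 30'; python3 -c "
from h import *
box()
go([.5892,-.0975,.45],Rz(83.2))"
```

```text
time_s: 42.1
position: [0.4801, -0.3145, 0.4604]
tool_rot: [[-0.111, 0.994, 0.006], [0.994, 0.111, -0.011], [-0.012, 0.005, -1.0]]
ft_force: [0.6, -0.8, -1.0]
grip_width: 0.03
gripper_force: 0.0
scene 477 [ 531.3 -350.1] [133.4 162.7] 9.8
turn [0.017 0.05  1.644] shift [6.79  4.412 0.185]
```

```bash
python3 -m creep '0.02 0.05 1.64 6.79 4.41 0.18 30;0.02 0.05 1.64 6.79 4.41 0.18 30;0.02 0.05 1.64 6.79 4.41 0.18 30;0.02 0.05 1.64 6.79 4.41 0.18 30;0.02 0.05 1.64 6.79 4.41 0.18 30;0.02 0.05 1.64 6.79 4.41 0.18 30;0.02 0.05 1.64 6.79 4.41 0.18 30;0.02 0.05 1.64 6.79 4.41 0.18 30;0.02 0.05 1.64 6.79 4.41 0.18 30'; python3 -c "
from h import *
go([.5892,-.0975,.340],Rz(83.2))"
```

```text
time_s: 43.05
position: [0.589, -0.099, 0.4475]
tool_rot: [[0.12, 0.993, -0.005], [0.993, -0.12, 0.004], [0.004, -0.006, -1.0]]
ft_force: [-0.1, 0.0, 0.5]
grip_width: 0.0298
gripper_force: 0.0
turn [-0.042 -0.027 -0.011] shift [0.038 0.022 3.584]
```

```bash
python3 -m creep '-0.03 -0.03 0 0.02 0.01 1.3 30;-0.03 -0.03 0 0.02 0.01 2.2 30;-0.03 -0.03 0 0.02 0.01 3 30;-0.03 -0.03 0 0.02 0.01 3.4 30;-0.03 -0.03 0 0.02 0.01 3.58 30;-0.03 -0.03 0 0.02 0.01 3.58 30;-0.03 -0.03 0 0.02 0.01 3.58 0;-0.03 -0.03 0 0.02 0.01 3.58 0;-0.03 -0.03 0 0.02 0.01 3.58 0;-0.03 -0.03 0 0.02 0.01 3.58 0;-0.03 -0.03 0 0.02 0.01 3.58 0'; python3 -m creep '0 0 0 0 0 -0.3 0;0 0 0 0 0 -1 0;0 0 0 0 0 -2 0;0 0 0 0 0 -3.3 0;0 0 0 0 0 -4.5 0;0 0 0 0 0 -5.2 0;0 0 0 0 0 -5.2 0;0 0 0 0 0 -5.2 0'
python3 - <<'E'
from h import *
a=np.radians(6.9);ex=np.array([np.cos(a),np.sin(a),0]);ey=np.array([-ex[1],ex[0],0])
pose(np.array([.5257,-.351,.335]),6.9)
E
```

```text
time_s: 44.15
position: [0.5893, -0.0968, 0.3418]
tool_rot: [[0.118, 0.993, 0.001], [0.993, -0.118, -0.001], [-0.001, 0.002, -1.0]]
ft_force: [-0.0, -0.7, 5.9]
grip_width: 0.0089
gripper_force: 59.3
time_s: 44.95
position: [0.5893, -0.0966, 0.4955]
tool_rot: [[0.118, 0.993, -0.003], [0.993, -0.118, 0.0], [-0.0, -0.003, -1.0]]
ft_force: [-0.8, 0.5, -2.1]
grip_width: 0.0088
gripper_force: 58.6
turn [-0.018 -0.002 -1.709] shift [-8.67  -1.104  0.195]
```

```bash
python3 -m creep '0 0 -1.71 -8.67 -1.1 0 0;0 0 -1.71 -8.67 -1.1 0 0;0 0 -1.71 -8.67 -1.1 0 0;0 0 -1.71 -8.67 -1.1 0 0;0 0 -1.71 -8.67 -1.1 0 0;0 0 -1.71 -8.67 -1.1 0 0;0 0 -1.71 -8.67 -1.1 0 0;0 0 -1.71 -8.67 -1.1 0 0;0 0 -1.71 -8.67 -1.1 0 0;0 0 -1.71 -8.67 -1.1 0 0'
python3 - <<'E'
from h import *
p=box("wrist");cv2.imwrite("pics/w9.png",p["image"])
pose(np.array([.5257,-.351,.335]),6.9)
E
```

```text
time_s: 45.95
position: [0.5264, -0.3496, 0.4967]
tool_rot: [[-0.122, 0.993, -0.001], [0.993, 0.122, -0.0], [-0.0, -0.001, -1.0]]
ft_force: [0.3, -0.3, -1.1]
grip_width: 0.009
gripper_force: 58.6
wrist 2609 [ 525.7 -351.4] [128.2 154.6] 6.9
turn [-0.007  0.002  0.013] shift [-0.037 -0.026  0.236]
```

View pics/w9.png

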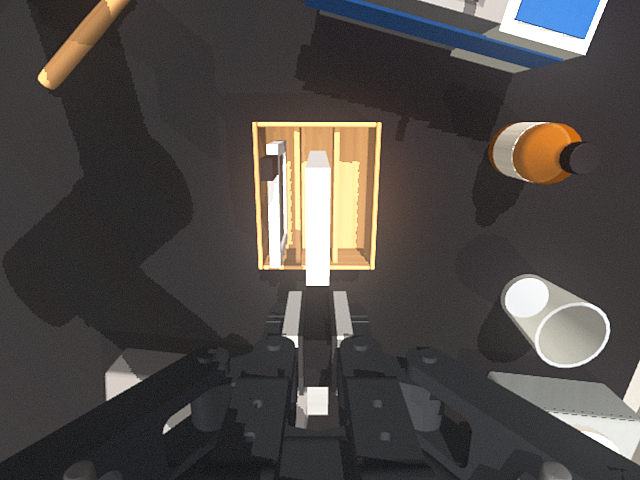

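Wrist picture: plate1 stands in the left compartment (277,205); plate2 hangs over the middle one (318,200).

```bash
python3 -m creep '0 0 0 -0.02 -0.02 1.3 0;0 0 0 -0.02 -0.02 2.6 0;0 0 0 -0.02 -0.02 3.8 0;0 0 0 -0.02 -0.02 4.8 0;0 0 0 -0.02 -0.02 5.5 0;0 0 0 -0.02 -0.02 6 0;0 0 0 -0.02 -0.02 6.4 0;0 0 0 -0.02 -0.02 6.7 0;0 0 0 -0.02 -0.02 6.84 0;0 0 0 -0.02 -0.02 6.84 0'; python3 -m creep '0 0 0 0 0 0.03 0;0 0 0 0 0 0.06 0;0 0 0 0 0 0.06 0'
```

```text
time_s: 47.0
position: [0.5253, -0.3516, 0.2921]
tool_rot: [[-0.121, 0.993, -0.0], [0.993, 0.121, -0.001], [-0.001, -0.0, -1.0]]
ft_force: [0.3, -0.9, -1.7]
grip_width: 0.0091
gripper_force: 58.6
time_s: 47.3
position: [0.5253, -0.3516, 0.2918]
tool_rot: [[-0.12, 0.993, 0.001], [0.993, 0.12, -0.002], [-0.002, 0.001, -1.0]]
ft_force: [-2.1, 3.1, 8.9]
grip_width: 0.0091
gripper_force: 60.3
```

```bash
python3 -m creep '0 0 0 0 0 0 24;0 0 0 0 0 0 24;0 0 0 0 0 0 24;0 0 0 0 0 0 24;0 0 0 0 0 -0.5 24;0 0 0 0 0 -1.2 24;0 0 0 0 0 -2.5 30;0 0 0 0 0 -4 30;0 0 0 0 0 -5.5 30;0 0 0 0 0 -5.5 30'; python3 -c "
from h import *
go([.6295,-.1443,.45],Rz(83.2))"
```

```text
time_s: 48.3
position: [0.5249, -0.3513, 0.4615]
tool_rot: [[-0.12, 0.993, 0.008], [0.993, 0.12, -0.009], [-0.01, 0.007, -1.0]]
ft_force: [-0.5, -0.5, -0.2]
grip_width: 0.0302
gripper_force: 0.0
turn [0.055 0.064 1.714] shift [6.432 4.288 0.348]
```

```bash
python3 -m creep '0.05 0.06 1.71 6.43 4.29 0.3 30;0.05 0.06 1.71 6.43 4.29 0.3 30;0.05 0.06 1.71 6.43 4.29 0.3 30;0.05 0.06 1.71 6.43 4.29 0.3 30;0.05 0.06 1.71 6.43 4.29 0.3 30;0.05 0.06 1.71 6.43 4.29 0.3 30;0.05 0.06 1.71 6.43 4.29 0.3 30;0.05 0.06 1.71 6.43 4.29 0.3 30;0.05 0.06 1.71 6.43 4.29 0.3 30;0.05 0.06 1.71 6.43 4.29 0.3 30'; python3 -c "
from h import *
go([.6295,-.1443,.340],Rz(83.2))"
```

```text
time_s: 49.3
position: [0.6295, -0.1458, 0.4455]
tool_rot: [[0.12, 0.993, -0.008], [0.993, -0.119, 0.008], [0.007, -0.009, -1.0]]
ft_force: [0.5, 0.1, 0.2]
grip_width: 0.0302
gripper_force: 0.0
turn [-0.064 -0.05  -0.008] shift [0.026 0.024 3.516]
```

```bash
python3 -m creep '-0.06 -0.05 0 0.01 0.02 1.3 30;-0.06 -0.05 0 0.01 0.02 2.2 30;-0.06 -0.05 0 0.01 0.02 3 30;-0.06 -0.05 0 0.01 0.02 3.3 30;-0.06 -0.05 0 0.01 0.02 3.5 30;-0.06 -0.05 0 0.01 0.02 3.5 30;-0.06 -0.05 0 0.01 0.02 3.5 0;-0.06 -0.05 0 0.01 0.02 3.5 0;-0.06 -0.05 0 0.01 0.02 3.5 0;-0.06 -0.05 0 0.01 0.02 3.5 0;-0.06 -0.05 0 0.01 0.02 3.5 0'; python3 -m creep '0 0 0 0 0 -0.3 0;0 0 0 0 0 -1 0;0 0 0 0 0 -2 0;0 0 0 0 0 -3.3 0;0 0 0 0 0 -4.5 0;0 0 0 0 0 -5.2 0;0 0 0 0 0 -5.2 0;0 0 0 0 0 -5.2 0'
python3 - <<'E'
from h import *
a=np.radians(6.9);ex=np.array([np.cos(a),np.sin(a),0]);ey=np.array([-ex[1],ex[0],0])
pose(np.array([.5257,-.351,.335])+.041*ex-.041*ey,6.9)
E
```

```text
time_s: 50.4
position: [0.6297, -0.1438, 0.3418]
tool_rot: [[0.118, 0.993, 0.002], [0.993, -0.118, -0.001], [-0.001, 0.002, -1.0]]
ft_force: [0.0, -1.7, 6.1]
grip_width: 0.0092
gripper_force: 59.2
time_s: 51.2
position: [0.6298, -0.1437, 0.4953]
tool_rot: [[0.118, 0.993, -0.002], [0.993, -0.118, 0.001], [0.001, -0.002, -1.0]]
ft_force: [0.1, -0.0, -2.6]
grip_width: 0.0092
gripper_force: 58.5
turn [-0.015 -0.006 -1.708] shift [-8.277 -0.98   0.185]
```

```bash
python3 -m creep '0 0 -1.71 -8.28 -0.98 0 0;0 0 -1.71 -8.28 -0.98 0 0;0 0 -1.71 -8.28 -0.98 0 0;0 0 -1.71 -8.28 -0.98 0 0;0 0 -1.71 -8.28 -0.98 0 0;0 0 -1.71 -8.28 -0.98 0 0;0 0 -1.71 -8.28 -0.98 0 0;0 0 -1.71 -8.28 -0.98 0 0;0 0 -1.71 -8.28 -0.98 0 0;0 0 -1.71 -8.28 -0.98 0 0'
python3 - <<'E'
from h import *
p=box("wrist")
a=np.radians(6.9);ex=np.array([np.cos(a),np.sin(a),0]);ey=np.array([-ex[1],ex[0],0])
pose(np.array([.5257,-.351,.335])+.041*ex-.041*ey,6.9)
E
```

```text
time_s: 52.2
position: [0.5718, -0.3856, 0.4966]
tool_rot: [[-0.122, 0.993, -0.0], [0.993, 0.122, 0.0], [0.0, -0.0, -1.0]]
ft_force: [-0.1, 0.6, -0.8]
grip_width: 0.0092
gripper_force: 58.8
wrist 1016 [ 510.4 -378. ] [ 91.4 107.6] 6.9
turn [-0.003 -0.001  0.011] shift [-0.03  -0.015  0.232]
```

```bash
python3 -m creep '0 0 0 -0.02 -0.01 1.3 0;0 0 0 -0.02 -0.01 2.6 0;0 0 0 -0.02 -0.01 3.8 0;0 0 0 -0.02 -0.01 4.2 0;0 0 0 -0.02 -0.01 4.2 0'
python3 - <<'E'
from h import *
box();p=box("wrist");cv2.imwrite("pics/w10.png",p["image"])
E
```

```text
time_s: 52.75
position: [0.5712, -0.3873, 0.3694]
tool_rot: [[-0.121, 0.993, -0.003], [0.993, 0.121, 0.002], [0.002, -0.002, -1.0]]
ft_force: [0.3, -0.0, -0.9]
grip_width: 0.0088
gripper_force: 58.7
scene 405 [ 528.5 -350.4] [133.  159.4] 8.3
wrist 1931 [ 582.2 -344.5] [ 14.3 155.1] 7.0
```

View pics/w10.png

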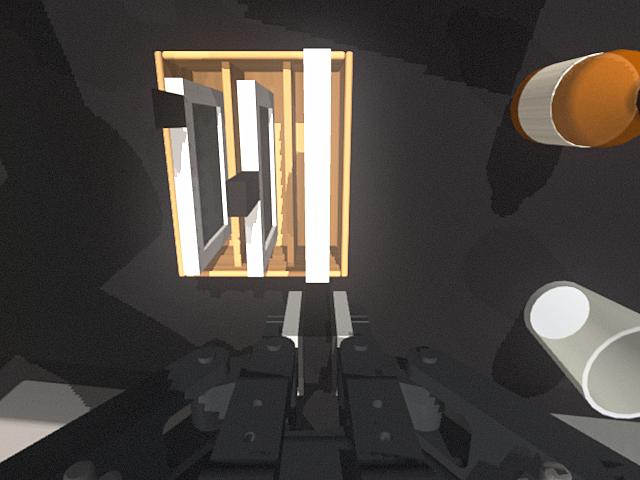

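Wrist picture: plate3 (col 318) between the right divider (288) and wall (348); plates 1 and 2 stand in their compartments. Finish lowering.

```bash
python3 -m creep '0 0 0 0 0 1 0;0 0 0 0 0 1.7 0;0 0 0 0 0 2.2 0;0 0 0 0 0 2.5 0;0 0 0 0 0 2.6 0;0 0 0 0 0 2.65 0;0 0 0 0 0 2.65 0'
```

```text
time_s: 53.55
position: [0.5711, -0.3876, 0.2921]
tool_rot: [[-0.12, 0.993, 0.001], [0.993, 0.12, -0.001], [-0.001, 0.001, -1.0]]
ft_force: [0.0, 0.2, -1.1]
grip_width: 0.0092
gripper_force: 58.8
```

```bash
python3 -m creep '0 0 0 0 0 0.05 0;0 0 0 0 0 0.05 24;0 0 0 0 0 0.05 24;0 0 0 0 0 0.05 24;0 0 0 0 0 0.05 24;0 0 0 0 0 -0.5 24;0 0 0 0 0 -1.2 24;0 0 0 0 0 -2.5 30;0 0 0 0 0 -4 30;0 0 0 0 0 -5.5 30;0 0 0 0 0 -6.5 30;0 0 0 0 0 -6.5 30'; python3 -m creep '0 0 0 -2 0 0 30;0 0 0 -2 0 0 30;0 0 0 -2 0 0 30;0 0 0 -2 0 0 30;0 0 0 -2 0 0 30;0 0 0 -2 0 0 30'
python3 - <<'E'
from h import *
p=get_image("wrist");q=get_image("scene")
cv2.imwrite("pics/end.png",np.hstack([cv2.resize(p["image"],(400,300)),cv2.resize(q["image"],(400,300))]))
C=cloud(p);a=np.radians(6.9);u=(C[...,:2]-[.5257,-.351])@np.array([[np.cos(a),-np.sin(a)],[np.sin(a),np.cos(a)]])
for k in(-.041,0,.041):
    m=(p["depth"]>0)&(abs(u[...,0]-k)<.02)&(abs(u[...,1])<.072)&(C[...,2]>.09)&(p["image"].min(-1)>90);print(m.sum(),np.percentile(C[m][:,2],[50,97]).round(4))
C=cloud(q);m=(q["depth"]>0)&(abs(C[...,0]-.608)<.015)&(abs(C[...,1]-.067)<.015);print("head z",np.median(C[m][:,2]))
E
```

```text
time_s: 54.75
position: [0.5704, -0.3869, 0.4913]
tool_rot: [[-0.12, 0.993, 0.006], [0.993, 0.12, -0.006], [-0.007, 0.005, -1.0]]
ft_force: [0.1, -0.5, 1.0]
grip_width: 0.03
gripper_force: 0.0
time_s: 55.35
position: [0.5784, -0.446, 0.4866]
tool_rot: [[-0.121, 0.993, 0.0], [0.993, 0.121, -0.0], [-0.0, -0.0, -1.0]]
ft_force: [1.2, -0.0, 0.3]
grip_width: 0.0299
gripper_force: 0.0
1917 [0.1045 0.1065]
1746 [0.1047 0.149 ]
1507 [0.1048 0.1065]
head z 0.16533249126827892
```

View pics/end.png

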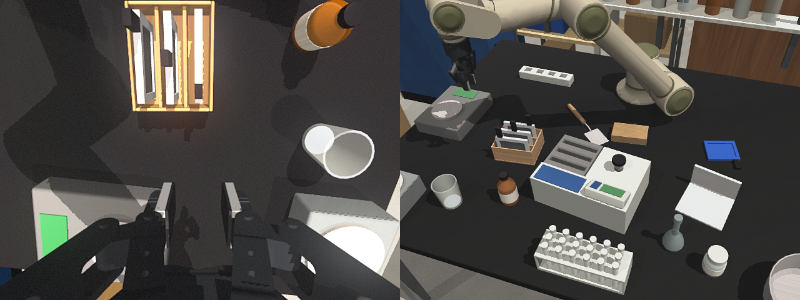

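All three plates stand in the box with their top edges at z≈0.105. The plunger is up, and the flask and bottle are standing.

```bash
python3 -c "
from rig import job
print(job.close_job())"
```

```text
the job is handed in; nothing more can be done
None
```

The job is handed in (no verdict was returned): plunger zeroed, all three plates read in the slots and then stood upright in the box; the last pictures show the plunger up and the flask and bottle standing.

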